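# Square a vial rack against the sampler rail and latch it

## Task

The long black vial rack lies crooked on the grey sampler deck: slide it back, without lifting it, until it lies parallel and flush against both brass pads of the rail, and press it home there with a firm but careful push (about 15 N; more than 30 N would break vials). Then swing the orange latch fully closed in front of the rack and let go, with the two loose vials on the deck still standing where they were and the rest of the bench undisturbed.

Things in the scene. Friction and masses are not known exactly. Their poses are not given: they have to be found in the camera images.
- deck: Fixed grey plate 250 mm (its x) by 430 mm (its y), 12 mm thick; origin at the centre of its underside on the table; x points away from the robot to the rail, y along the rail to the left. Across its far side lies an aluminium rail (20 mm wide, 360 mm long, 22 mm above the plate), exactly parallel to y; two brass pads on its rack-side face at y = +/-85 mm, 24 mm wide, 4 to 18 mm above the plate.
- rail_feet: Two dark slotted feet (46 x 14 mm, 10 mm high) fixed on the deck at deck x 99 mm, y +/-188 mm, carrying the rail; origin midway between them on the plate. The rail is clamped rigidly in the slots at a setting that differs each time and is NOT reported: the contact faces of both pads stand at one deck x somewhere from 78 to 92 mm, to be found by touch or sight.
- rack_center (a point): Loose black rack, a straight block 240 mm long (its y) by 36 mm wide (its x) by 22 mm high, standing on the deck, with a fixed row of 12 blue-capped vials (13 mm wide), 46 mm high in all. The point is the centre of the black block, 11 mm above the plate; x axis across the rack towards the rail, y along it to the left. Mass 0.3 to 0.65 kg; slides at about 2 to 8 N. Seated, its centre is 18 mm before the pads.
- rack_back_left (a point): Point on the rack's rear (rail-side) face at its left end, 18 mm behind and 120 mm left of the rack's centre.
- rack_back_right (a point): Point on the rack's rear (rail-side) face at its right end, 18 mm behind and 120 mm right of the rack's centre.
- latch_pivot (a point): Upright hinge axis of the latch at the deck's right end (deck x 31 mm, y -175 mm), 35 mm above the plate; fixed to the deck, same axes as the deck.
- latch_knob (a point): Middle of the upright orange round knob on the latch arm, 16 mm in diameter, standing from 18 to 48 mm above the deck plate, 76 mm from the pivot axis. The arm below it is 13 mm wide and 8 to 18 mm above the plate and ends 90 mm from the axis. Its y axis points from the pivot along the arm.
- latch (a joint): Swing of the latch in rad: 0 fully closed at a stop (arm parallel to the rail, pointing along deck +y, 4 to 19 mm in front of the seated rack), growing counter-clockwise seen from above as it opens; at 1.57 the arm points along deck -x. Range 0 to 1.75; stiff friction hinge, about 0.7 N at the knob, it stays where left.
- vial_front_center (a point): Loose blue-capped amber vial, 17 mm in diameter and 40 mm tall, standing near the deck's front edge; the point is its centre, 20 mm up. Leave standing.
- vial_side_center (a point): Second such vial, standing near the deck's left end. Leave standing.
- carousel: Loose round black vial carousel, 170 mm in diameter, 62 mm high, on the table to the left; origin centre of underside. Leave alone.
- solvent: Loose amber bottle, 70 mm in diameter, 150 mm tall, on the table to the right; origin centre of underside. Leave alone.
- beaker: Loose clear beaker, 70 mm in diameter, 85 mm tall, on the table to the right; origin centre of underside. Leave alone.
- capjar: Loose white jar, 56 mm in diameter, 60 mm tall, on the table to the left; origin centre of underside. Leave alone.
- driver: Loose screwdriver with red handle, lying on the table to the right. Leave alone.
- rack: The whole rack; origin at the centre of its underside, axes as rack_center.
There are look-alikes about, which are no part of the job. What is meant by the rack is not red, and is the larger of those in its own colour.

How it is judged:
By the outcome, as a careful person would: the job done as asked, in the order asked, and still so for the second after the job is handed in, with the robot touching nothing.
It also fails if it takes over 70 s, if anything falls off the work surface, if the arm or the gripper's body presses on something with over 40 N, if the wrist force passes 120 N, or if a joint passes its speed limit or range.

## Robot

A 6-joint arm with a two-finger parallel gripper is mounted at the origin on the work surface. World frame = base frame: x ahead of the robot, y to its left, z up, the work surface at z = 0. Lengths are in mm, angles in degrees, forces in N, time in s.
With the tool pointing down it reaches from about 350 to 725 mm from the base axis. Payload 6 kg.
Tool frame: the origin (TCP) lies at the centre of the arm's flange, where the gripper is bolted on; the fingertips stand 173 mm ahead of it and the grasp point (between the pads) lies env.tcp_to_grasp ahead of it (env.tcp_to_grasp is the distance from the TCP to the grasp point, in mm); z points along the fingers, y is the direction in which the jaws open and shut (so a half turn about z gives the same grasp; the last joint's range is limited). The gripper opens to 85 mm and grips with 20 to 120 N. Pads are 22 mm wide; open, the fingers measure 114 mm over their backs; the gripper's body (76 mm by 85 mm) begins 54 mm behind the grasp point. The pads swing forward as they close: fully open they stand 13 mm farther back than shut.
Start: joints at [93.891, 2.303, 4.859, 0, -92.561, -19.12], TCP at [157.582, 578.932, 404.661] pointing down, gripper open.
Joint ranges: [-146.85, 146.85], [-73.84, 115.35], [-62.03, 85.46], [-188.31, 113.3], [-161.28, -10.13], [-171.36, 171.36]. Speed limits (degrees/s): [147.25, 147.25, 172.46, 180, 180, 180].

## Interface

Orientations are given as a 3x3 rotation matrix whose columns are the frame's x, y, z axes.
In Python, from plant import env gives the robot as it stands.
- The arm moves only by the tool jog_arm, never from a script. Its argument "targets" is a list of rows, each an object of numbers: "dx", "dy", "dz": the shift along the tool's x, y, z in m; "ax", "ay", "az": the turn, a rotation vector about the tool's x, y, z in rad; "gripper": the opening, from 0 (shut) to 1 (fully open). A call has 1 to 5 rows; each row shifts and turns the commanded pose from where the row before left it, along the tool's axes as they then stand; what a row does not reach is not made up. A row lasts 1/12 s, in which the tool goes at most 41.7 mm and 7.16 degrees, less where a joint would pass 70% of its speed; a pose out of reach is approached as far as the arm can. A call with a gripper value outside its range is refused whole. The fingers move at their own pace and stop on an object; the grip force is fixed at half the most. Time passes only in rows, so rows that do not move let the fingers close. It gives the time, the measured TCP pose, the force and the opening at its end, in the units of the state.
- env.read_state(): the state, without advancing time (a new reading comes with each control period).
- env.camera(name): name is "scene" or "top"; returns a dict with "image" (400x640x3 uint8, blue, green, red), "mtx" (3x3 intrinsics, pixels), "dist" ([k1, k2, p1, p2, k3] as OpenCV has them; the pictures are not rectified), "cam_to_world" (4x4, takes a point from camera to world coordinates). Camera axes: x right, y up, looking along -z (the intrinsics and any distortion apply to the point x, -y, -z); pixel columns grow to the right and rows downward; lengths in mm; the calibration is good to about 2 mm. A picture is of the moment at which its call begins. There is no depth.
- env.sign_off(): hands the job in, once; it reports no verdict.
The state is a dict: "t": time; "qpos": joint angles; "joint_vel": joint speeds; "tau": joint torques, N m; "tcp_pos": TCP position; "tool_rot": TCP orientation; "wrist_force": force on the tool from outside, world axes, zero at the start; "moment": the same for the moment, N m; "grip_width": finger opening in mm.
Only numpy, scipy, OpenCV 4.12 (cv2) and the standard library are available. Lean on these libraries where they do the work, as an engineer would, in place of code of your own. Each camera call takes 0.05 s, during which the arm holds its last target.

## Working session

There is one attempt and no reset: what is moved stays moved. The work goes in short steps, Python scripts to look and compute and a tool call to move; the robot and the scene stay as the last step left them, time stands still between calls to the robot, and variables do not carry over. Pictures are saved under pics/ and viewed, and the job is handed in when it is done.

Besides the shell and the picture viewer there is one more tool, called after "Request:" by a JSON object that holds its "fn" and its "kwargs". jog_arm: Moves the arm, as the interface text tells. Its arguments: {"type":"object","properties":{"targets":{"type":"array"}},"required":["targets"]}

```bash
ls; mkdir -p pics
python3 - <<'E'
from plant import env
import cv2,numpy as np
print(env.tcp_to_grasp, env.read_state())
for n in("scene","top"):
    c=env.camera(n); cv2.imwrite(f"pics/{n}0.png",c["image"]); print(n,c["mtx"],c["dist"],c["cam_to_world"])
E
```

```text
pics
154.70000000000002 {'t': 0.0, 'qpos': array([ 9.38916261e+01,  2.33931005e+00,  4.80226668e+00, -2.84049482e-02,
       -9.25589145e+01, -1.91197764e+01]), 'joint_vel': array([ 0.05333691, -0.09624674,  0.00601228, -0.07449147,  0.02470275,
        0.02933494]), 'tau': array([ 1.00977944e-03, -3.68205428e+01,  3.47419131e+01,  6.93202123e+00,
       -5.35173822e-03,  5.61913353e-06]), 'tcp_pos': array([157.48415126, 578.95055534, 403.66523986]), 'tool_rot': array([[ 9.64893280e-01, -2.62641985e-01, -3.80456726e-04],
       [-2.62642249e-01, -9.64891778e-01, -1.70453689e-03],
       [ 8.05833867e-05,  1.74462020e-03, -9.99998475e-01]]), 'wrist_force': array([-0.74053466,  0.23920845,  0.58152339]), 'moment': array([ 0.0183875 , -0.0301885 , -0.00941717]), 'grip_width': 86.00075701818851}
scene [[405.42182511   0.         317.58944331]
 [  0.         405.42182511 196.72786525]
 [  0.           0.           1.        ]] [-0.07226493  0.          0.          0.          0.        ] [[-3.38461318e-02 -5.22995585e-01  8.51663113e-01  1.44356778e+03]
 [ 9.99181377e-01 -3.66007185e-02  1.72326477e-02  3.06059996e+01]
 [ 2.21588832e-02  8.51549180e-01  5.23806241e-01  6.65467223e+02]
 [ 0.00000000e+00  0.00000000e+00  0.00000000e+00  1.00000000e+00]]
top [[433.81344282   0.         319.93657115]
 [  0.         433.81344282 203.96237964]
 [  0.           0.           1.        ]] [0.01843826 0.         0.         0.         0.        ] [[-8.27179566e-05  9.96863951e-01 -7.91344246e-02  3.32574617e+02]
 [-9.99817204e-01  1.43055864e-03  1.90659776e-02  4.21267620e+01]
 [ 1.91193922e-02  7.91215363e-02  9.96681610e-01  1.56628941e+03]
 [ 0.00000000e+00  0.00000000e+00  0.00000000e+00  1.00000000e+00]]
```

View pics/scene0.png

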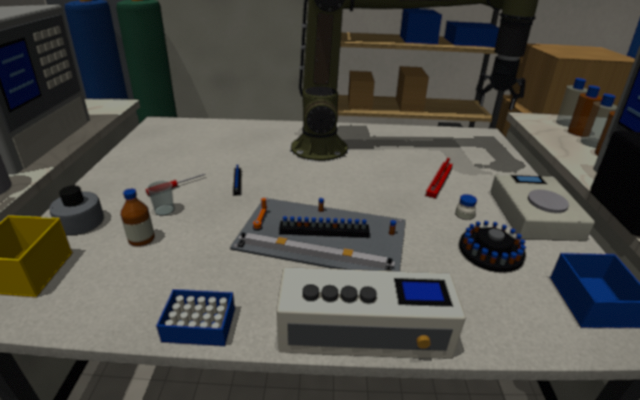

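View pics/top0.png

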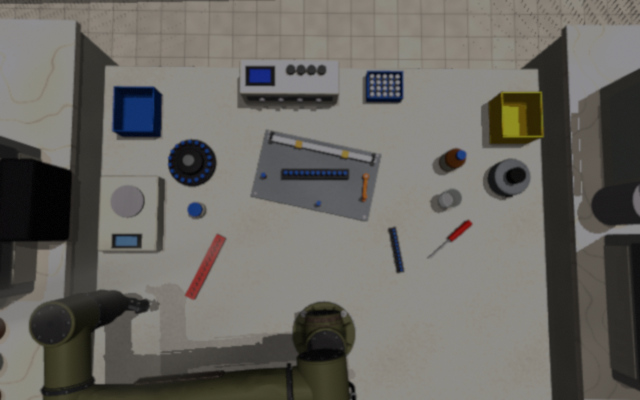

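Run:
```python
import cv2
a=cv2.imread("pics/top0.png");b=cv2.imread("pics/scene0.png")
cv2.imwrite("pics/topc.png",cv2.convertScaleAbs(cv2.resize(a[120:230,240:390],None,fx=5.3,fy=5.3,interpolation=cv2.INTER_CUBIC),alpha=1.6))
cv2.imwrite("pics/scenec.png",cv2.convertScaleAbs(cv2.resize(b[185:280,225:415],None,fx=4.2,fy=4.2,interpolation=cv2.INTER_CUBIC),alpha=1.6))
cv2.imwrite("pics/small.png",cv2.convertScaleAbs(cv2.resize(a[215:285,370:480],None,fx=5,fy=5,interpolation=cv2.INTER_CUBIC),alpha=1.6))
```

```text
(no output)
```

View pics/topc.png

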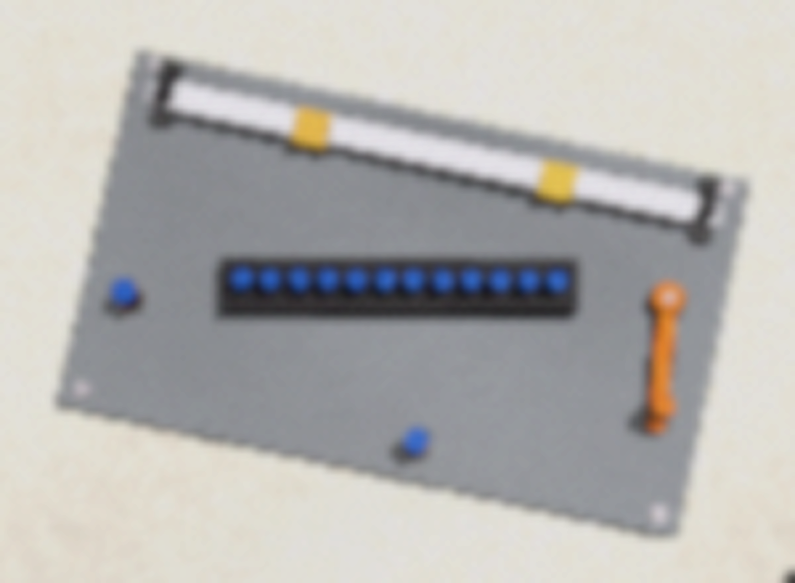

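View pics/scenec.png

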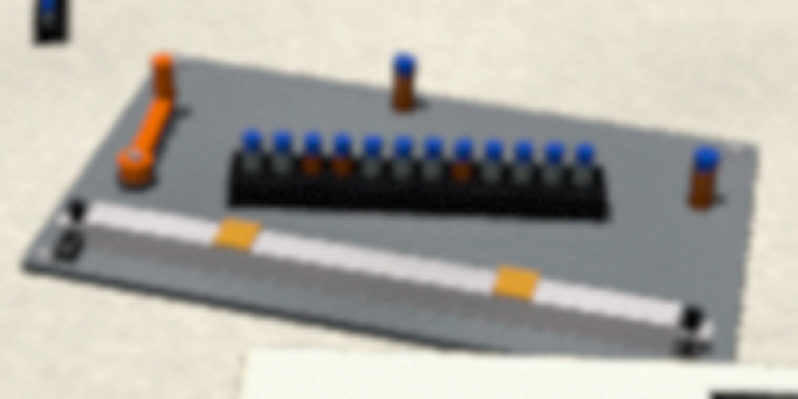

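Candidates for the rack: black on the deck at top px (315,174), a small dark one at (396,250), and a red one at (205,265). The one on the deck is black, the largest and has 12 blue caps, and the crop confirms it. Next I'll measure.

```bash
cat > h.py <<'E'
import cv2,numpy as np
def ray(c,px):
    px=np.asarray(px,float).reshape(-1,1,2)
    u=cv2.undistortPoints(px,c["mtx"],np.array(c["dist"]))[:,0]
    d=np.c_[u[:,0],-u[:,1],-np.ones(len(u))]@c["cam_to_world"][:3,:3].T
    return c["cam_to_world"][:3,3],d
def onz(c,px,z):
    o,d=ray(c,px); return (o+d*((z-o[2])/d[:,2])[:,None])[:,:2]
def tri(c1,p1,c2,p2):
    o1,d1=ray(c1,p1);o2,d2=ray(c2,p2);d1=d1[0]/np.linalg.norm(d1);d2=d2[0]/np.linalg.norm(d2)
    A=np.c_[d1,-d2];s=np.linalg.lstsq(A,o2-o1,rcond=None)[0]
    a=o1+s[0]*d1;b=o2+s[1]*d2;return (a+b)/2,np.linalg.norm(a-b)
def blobs(m,mn=3):
    n,l,s,c=cv2.connectedComponentsWithStats(m.astype(np.uint8));return [(c[i].round(2),s[i,4]) for i in range(1,n) if s[i,4]>=mn]
E
python3 - <<'E'
from h import *
from plant import env
for n in("top","scene"):
    c=env.camera(n);im=c["image"]
    hsv=cv2.cvtColor(im,cv2.COLOR_BGR2HSV)
    x0,x1,y0,y1=(245,390,125,225) if n=="top" else (228,412,190,275)
    roi=np.zeros(im.shape[:2],bool);roi[y0:y1,x0:x1]=1
    b,g,r=[im[...,i].astype(int) for i in range(3)]
    print(n,"px deck",im[205,330],im[185,300],"bench",im[240,300])
    H,S,V=[hsv[...,i].astype(int) for i in range(3)]
    print("blue",blobs(roi&(H>100)&(H<130)&(S>130)&(V>60)))
    print("orange",blobs(roi&(H<15)&(S>160)&(V>90)))
    print("brass",blobs(roi&(H>15)&(H<30)&(S>120)&(V>90)))
    print("black",blobs(roi&(V<40),20))
    if n=="top":
        m=(roi&~((b+g+r>345)&(abs(r-b)<40))).astype(np.uint8)
        cs,_=cv2.findContours(m,0,cv2.CHAIN_APPROX_NONE);k=max(cs,key=cv2.contourArea)
        p=onz(c,k[:,0].astype(float),12)
        R=cv2.minAreaRect(p.astype(np.float32));print("deck",R,cv2.contourArea(k)); print(cv2.boxPoints(R))
        cv2.imwrite("pics/m.png",cv2.resize(m[110:230,240:395]*255,None,fx=5,fy=5))
E
```

```text
top px deck [98 95 94] [95 92 90] bench [135 139 140]
blue [(array([285.31, 171.88]), np.int32(16)), (array([290.5 , 172.29]), np.int32(14)), (array([296.2, 172.2]), np.int32(15)), (array([301.5 , 172.29]), np.int32(14)), (array([312.  , 172.34]), np.int32(47)), (array([323.13, 172.47]), np.int32(15)), (array([328.5 , 172.29]), np.int32(14)), (array([334. , 172.5]), np.int32(16)), (array([339.29, 172.5 ]), np.int32(14)), (array([344.71, 172.5 ]), np.int32(14)), (array([262.85, 174.54]), np.int32(13)), (array([318. , 202.8]), np.int32(10))]
orange [(array([364.3 , 188.16]), np.int32(57))]
brass [(array([298.14, 144.06]), np.int32(35)), (array([344.69, 154.  ]), np.int32(35))]
black [(array([313.96, 176.51]), np.int32(270))]
deck ((560.7616577148438, 27.793746948242188), (431.91412353515625, 255.20736694335938), 77.8959732055664) 8118.0
[[ 390.71136 -156.6054 ]
 [ 640.24506 -210.11913]
 [ 730.81195  212.19289]
 [ 481.27826  265.7066 ]]
scene px deck [134 145 148] [133 143 146] bench [83 81 78]
blue [(array([321., 200.]), np.int32(9)), (array([284.5 , 217.71]), np.int32(14)), (array([291.58, 218.25]), np.int32(12)), (array([298.91, 218.36]), np.int32(11)), (array([306. , 218.5]), np.int32(12)), (array([313.36, 218.91]), np.int32(11)), (array([320.46, 219.38]), np.int32(13)), (array([327.62, 219.38]), np.int32(13)), (array([335.09, 219.64]), np.int32(11)), (array([341.91, 220.36]), np.int32(11)), (array([349.23, 220.38]), np.int32(13)), (array([356.6, 220.6]), np.int32(15)), (array([363.54, 220.85]), np.int32(13)), (array([392.95, 222.1 ]), np.int32(20))]
orange [(array([263.2, 199.4]), np.int32(10)), (array([259.78, 216.76]), np.int32(79))]
brass [(array([281.06, 240.24]), np.int32(51)), (array([347.36, 251.95]), np.int32(56))]
black [(array([236.41, 191.93]), np.int32(29)), (array([323.94, 229.45]), np.int32(1048)), (array([241.21, 243.25]), np.int32(28))]
```

```bash
cat >> h.py <<'E'
C=np.array([560.8,27.8]);YAW=np.radians(-12.1)
def todeck(p):
    p=np.asarray(p)[...,:2]-C;c,s=np.cos(YAW),np.sin(YAW);return p@np.array([[c,-s],[s,c]])
E
python3 - <<'E'
from h import *
from plant import env
ct=env.camera("top");cs=env.camera("scene")
T=[("brassL",(298.14,144.06),(347.36,251.95)),("brassR",(344.69,154),(281.06,240.24)),("cap first(L)",(285.31,171.88),(363.54,220.85)),("cap last(R)",(344.71,172.5),(284.5,217.71)),
("vial side cap",(262.85,174.54),(392.95,222.1)),("vial front cap",(318,202.8),(321,200))]
for n,a,b in T:
    p,e=tri(ct,a,cs,b);print(n,p.round(1),"gap",e.round(1),"deck",todeck(p).round(1))
print("deck corners scene view z12")
for z,ps in((56,[(285.31,171.88),(344.71,172.5)]),(34,[(298.14,144.06),(344.69,154)])):
    q=onz(ct,ps,z);print(z,q.round(1),todeck(q).round(1),np.degrees(np.arctan2(*(q[0]-q[1])))*-1)
# orange in both
for c,roi in((ct,(355,375,165,210)),(cs,(250,272,192,235))):
    hsv=cv2.cvtColor(c["image"],cv2.COLOR_BGR2HSV).astype(int);x0,x1,y0,y1=roi
    m=np.zeros(hsv.shape[:2],bool);m[y0:y1,x0:x1]=1;m&=(hsv[...,0]<15)&(hsv[...,1]>130)
    for y in range(y0,y1):
        xs=np.where(m[y])[0]
        if len(xs):print(y,xs.min(),xs.max(),round(xs.mean(),1),end=" | ")
    print()
E
```

```text
brassL [669.2  91.   33.9] gap 0.4 deck [92.7 84.5]
brassR [633.6 -75.5  34.5] gap 0.6 deck [ 92.9 -85.7]
cap first(L) [565.2 135.   56. ] gap 0.7 deck [-18.2 105.8]
cap last(R) [563.7 -73.6  55.5] gap 0.8 deck [ 24.  -98.5]
vial side cap [556.6 214.3  49.4] gap 0.8 deck [-43.2 181.5]
vial front cap [457.2  20.3  48.2] gap 0.8 deck [-99.7 -29.1]
deck corners scene view z12
56 [[565.2 134.7]
 [563.6 -73.9]] [[-18.1 105.4]
 [ 24.1 -98.9]] -0.438129555319238
34 [[669.1  90.8]
 [633.8 -75.8]] [[ 92.7  84.3]
 [ 93.1 -86. ]] -11.98785484974765
174 364 366 365.0 | 175 363 364 363.5 | 176 363 368 365.0 | 177 363 368 365.4 | 178 363 367 365.0 | 179 364 367 365.7 | 180 364 366 365.0 | 181 364 364 364.0 | 182 364 365 364.5 | 183 363 366 364.3 | 184 363 366 364.5 | 185 363 366 364.5 | 186 363 366 364.5 | 187 363 366 364.5 | 188 363 366 364.5 | 189 363 365 364.0 | 190 363 365 364.0 | 191 363 365 364.0 | 192 363 365 364.0 | 193 363 365 364.0 | 194 363 365 364.0 | 195 363 366 364.5 | 196 362 366 364.0 | 197 362 366 364.0 | 198 362 365 363.5 | 199 362 364 363.0 | 200 362 364 363.0 | 
198 262 264 263.0 | 199 262 265 263.5 | 200 262 265 263.5 | 201 262 265 263.5 | 202 262 265 263.5 | 203 262 265 263.5 | 204 262 265 263.5 | 205 262 265 263.5 | 206 262 265 263.5 | 207 262 265 263.5 | 208 262 265 263.5 | 209 261 265 263.0 | 210 261 265 263.0 | 211 260 265 262.5 | 212 260 265 262.5 | 213 259 264 261.5 | 214 259 264 261.5 | 215 259 263 261.0 | 216 258 263 260.5 | 217 257 262 259.5 | 218 257 262 259.5 | 219 257 262 259.5 | 220 256 261 258.5 | 221 254 261 257.8 | 222 253 261 257.1 | 223 253 261 257.0 | 224 253 260 256.5 | 225 254 260 257.0 | 226 254 260 257.0 | 227 254 260 257.0 | 228 255 259 257.0 |
```

Request:
{"fn": "jog_arm", "kwargs": {"targets": [{"az": -0.0886},{"az": -0.0886},{"az": -0.0886},{"dx": 0.01,"dy": 0.015,"gripper": 1},{"dx": 0.0176,"dy": 0.0275}]}}

```text
validation failed for argument at $.ta...
```

Request:
{"fn": "jog_arm", "kwargs": {"targets": [{"dx": 0.0176,"dy": 0.0275},{"dx": 0.0176,"dy": 0.0275},{"dx": 0.0176,"dy": 0.0275},{"dx": 0.0176,"dy": 0.0275},{"dx": 0.0176,"dy": 0.0275}]}}

```text
validation failed for argument at $.ta...
```

Request:
{"fn": "jog_arm", "kwargs": {"targets": [{"dx": 0.0176,"dy": 0.0275},{"dx": 0.0176,"dy": 0.0275},{"dx": 0.0176,"dy": 0.0275},{"dx": 0.0176,"dy": 0.0275},{"dx": 0.0176,"dy": 0.0275}]}}

```text
validation failed for argument at $.ta...
```

Request:
{"fn": "jog_arm", "kwargs": {"targets": [{"dx": 0,"dy": 0,"dz": 0,"ax": 0,"ay": 0,"az": -0.0886,"gripper": 1},{"dx": 0,"dy": 0,"dz": 0,"ax": 0,"ay": 0,"az": -0.0886,"gripper": 1},{"dx": 0,"dy": 0,"dz": 0,"ax": 0,"ay": 0,"az": -0.0886,"gripper": 1},{"dx": 0.01,"dy": 0.015,"dz": 0,"ax": 0,"ay": 0,"az": 0,"gripper": 1},{"dx": 0.0176,"dy": 0.0275,"dz": 0,"ax": 0,"ay": 0,"az": 0,"gripper": 1}]}}

```text
t: 0.72
tcp_pos: [184.3, 537.4, 403.1]
tool_rot: [[1.0, 0.003, -0.0], [0.003, -1.0, -0.002], [-0.0, 0.002, -1.0]]
wrist_force: [0.5, -0.3, -0.4]
grip_width: 85.3
```

Request:
{"fn": "jog_arm", "kwargs": {"targets": [{"dx": 0.0176,"dy": 0.0275,"dz": 0,"ax": 0,"ay": 0,"az": 0,"gripper": 1},{"dx": 0.0176,"dy": 0.0275,"dz": 0,"ax": 0,"ay": 0,"az": 0,"gripper": 1},{"dx": 0.0176,"dy": 0.0275,"dz": 0,"ax": 0,"ay": 0,"az": 0,"gripper": 1},{"dx": 0.0176,"dy": 0.0275,"dz": 0,"ax": 0,"ay": 0,"az": 0,"gripper": 1},{"dx": 0.0176,"dy": 0.0275,"dz": 0,"ax": 0,"ay": 0,"az": 0,"gripper": 1}]}}

```text
t: 1.13
tcp_pos: [273.7, 397.4, 404.8]
tool_rot: [[1.0, 0.0, 0.0], [0.0, -1.0, 0.0], [0.0, -0.0, -1.0]]
wrist_force: [0.3, 1.0, -0.3]
grip_width: 85.4
```

Request:
{"fn": "jog_arm", "kwargs": {"targets": [{"dx": 0.0176,"dy": 0.0275,"dz": 0,"ax": 0,"ay": 0,"az": 0,"gripper": 1},{"dx": 0.0176,"dy": 0.0275,"dz": 0,"ax": 0,"ay": 0,"az": 0,"gripper": 1},{"dx": 0.0176,"dy": 0.0275,"dz": 0,"ax": 0,"ay": 0,"az": 0,"gripper": 1},{"dx": 0.0176,"dy": 0.0275,"dz": 0,"ax": 0,"ay": 0,"az": 0,"gripper": 1},{"dx": 0.0176,"dy": 0.0275,"dz": 0,"ax": 0,"ay": 0,"az": 0,"gripper": 1}]}}

```text
t: 1.55
tcp_pos: [361.6, 259.9, 405.0]
tool_rot: [[1.0, 0.0, 0.0], [0.0, -1.0, 0.001], [0.0, -0.001, -1.0]]
wrist_force: [0.9, 0.5, -0.2]
grip_width: 85.2
```

Request:
{"fn": "jog_arm", "kwargs": {"targets": [{"dx": 0.0176,"dy": 0.0275,"dz": 0,"ax": 0,"ay": 0,"az": 0,"gripper": 1},{"dx": 0.0176,"dy": 0.0275,"dz": 0,"ax": 0,"ay": 0,"az": 0,"gripper": 1},{"dx": 0.0176,"dy": 0.0275,"dz": 0,"ax": 0,"ay": 0,"az": 0,"gripper": 1},{"dx": 0.0176,"dy": 0.0275,"dz": 0,"ax": 0,"ay": 0,"az": 0,"gripper": 1},{"dx": 0.0176,"dy": 0.0275,"dz": 0,"ax": 0,"ay": 0,"az": 0,"gripper": 1}]}}

```text
t: 1.97
tcp_pos: [449.6, 122.3, 405.0]
tool_rot: [[1.0, 0.0, 0.001], [0.0, -1.0, 0.0], [0.001, -0.0, -1.0]]
wrist_force: [0.5, 0.6, -0.2]
grip_width: 86.0
```

Request:
{"fn": "jog_arm", "kwargs": {"targets": [{"dx": 0.015,"dy": 0.023,"dz": 0,"ax": 0,"ay": 0,"az": 0,"gripper": 1},{"dx": 0.015,"dy": 0.023,"dz": 0,"ax": 0,"ay": 0,"az": 0,"gripper": 1},{"dx": 0.015,"dy": 0.023,"dz": 0,"ax": 0,"ay": 0,"az": 0,"gripper": 1},{"dx": 0.015,"dy": 0.022,"dz": 0,"ax": 0,"ay": 0,"az": 0,"gripper": 1},{"dx": 0,"dy": 0,"dz": 0.03,"ax": 0,"ay": 0,"az": 0,"gripper": 1}]}}

```text
t: 2.38
tcp_pos: [511.3, 29.8, 380.0]
tool_rot: [[1.0, -0.004, 0.009], [-0.004, -1.0, -0.0], [0.009, -0.0, -1.0]]
wrist_force: [-0.7, 1.0, 1.3]
grip_width: 85.4
```

Request:
{"fn": "jog_arm", "kwargs": {"targets": [{"dx": 0,"dy": 0,"dz": 0.036,"ax": 0,"ay": 0,"az": 0,"gripper": 1},{"dx": 0,"dy": 0,"dz": 0.036,"ax": 0,"ay": 0,"az": 0,"gripper": 1},{"dx": 0,"dy": 0,"dz": 0.036,"ax": 0,"ay": 0,"az": 0,"gripper": 1},{"dx": 0,"dy": 0,"dz": 0.036,"ax": 0,"ay": 0,"az": 0,"gripper": 1},{"dx": 0,"dy": 0,"dz": 0.026,"ax": 0,"ay": 0,"az": 0,"gripper": 1}]}}

```text
t: 2.8
tcp_pos: [508.2, 32.5, 201.3]
tool_rot: [[1.0, -0.0, -0.003], [-0.0, -1.0, -0.0], [-0.003, 0.0, -1.0]]
wrist_force: [-0.7, -0.7, -0.8]
grip_width: 85.7
```

Run:
```python
from h import *
from plant import env
s=env.read_state();print(s["t"],s["tcp_pos"],s["wrist_force"])
a=env.camera("top")["image"];b=env.camera("scene")["image"]
A=cv2.resize(a[120:230,240:390],(600,440),interpolation=cv2.INTER_CUBIC)
cv2.imwrite("pics/s1.png",cv2.convertScaleAbs(cv2.resize(b[130:280,220:420],(800,600),interpolation=cv2.INTER_CUBIC),alpha=1.6))
cv2.imwrite("pics/t1.png",cv2.convertScaleAbs(A,alpha=1.6))
```

```text
2.8 [508.15926633  32.54681536 201.27874327] [-0.69012181 -0.6525911  -0.78584501]
```

View pics/s1.png

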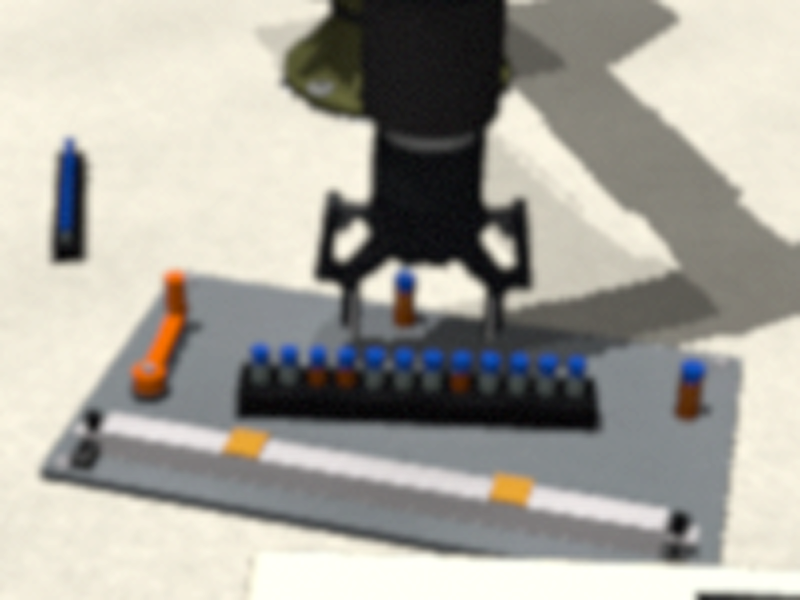

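Run:
```python
from h import *
from plant import env
c=env.camera("scene")
o,d=ray(c,[(307,213.7),(343.5,213.7),(307.0,214.5)])
for k in d: print((o+k*((519-o[0])/k[0])).round(1),(o+k*((508-o[0])/k[0])).round(1))
b=c["image"][185:225,295:360]
cv2.imwrite("pics/f1.png",cv2.convertScaleAbs(cv2.resize(b,None,fx=12,fy=12,interpolation=cv2.INTER_CUBIC),alpha=1.8))
```

```text
[519.  -16.   40.8] [508.  -16.6  33.3]
[519.   84.2  45.3] [508.   84.8  37.9]
[519.  -16.   38.1] [508.  -16.6  30.7]
```

View pics/f1.png

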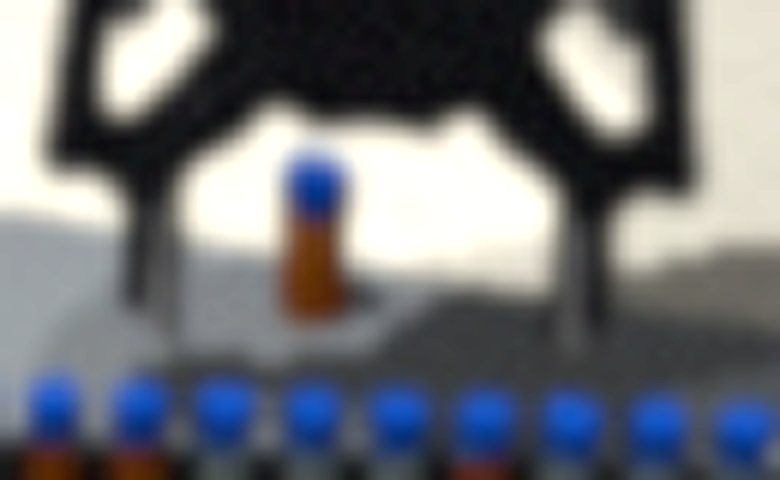

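Request:
{"fn": "jog_arm", "kwargs": {"targets": [{"dx": 0,"dy": 0,"dz": 0.014,"ax": 0,"ay": 0,"az": 0,"gripper": 1},{"dx": 0,"dy": 0,"dz": 0.01,"ax": 0,"ay": 0,"az": 0,"gripper": 1},{"dx": 0.007,"dy": 0,"dz": 0,"ax": 0,"ay": 0,"az": 0,"gripper": 1},{"dx": 0.008,"dy": 0,"dz": 0,"ax": 0,"ay": 0,"az": 0,"gripper": 1},{"dx": 0.005,"dy": 0,"dz": 0,"ax": 0,"ay": 0,"az": 0,"gripper": 1}]}}

```text
t: 3.37
tcp_pos: [530.7, 33.1, 182.4]
tool_rot: [[1.0, 0.0, 0.002], [0.0, -1.0, 0.0], [0.002, -0.0, -1.0]]
wrist_force: [0.0, 0.3, 1.0]
grip_width: 85.4
```

Request:
{"fn": "jog_arm", "kwargs": {"targets": [{"dx": 0.002,"dy": 0,"dz": 0,"ax": 0,"ay": 0,"az": 0,"gripper": 1},{"dx": 0.002,"dy": 0,"dz": 0,"ax": 0,"ay": 0,"az": 0,"gripper": 1},{"dx": 0.002,"dy": 0,"dz": 0,"ax": 0,"ay": 0,"az": 0,"gripper": 1},{"dx": 0.002,"dy": 0,"dz": 0,"ax": 0,"ay": 0,"az": 0,"gripper": 1},{"dx": 0.002,"dy": 0,"dz": 0,"ax": 0,"ay": 0,"az": 0,"gripper": 1}]}}

```text
t: 3.78
tcp_pos: [538.9, 32.8, 180.9]
tool_rot: [[1.0, -0.0, -0.002], [-0.0, -1.0, -0.001], [-0.002, 0.001, -1.0]]
wrist_force: [-5.0, -0.4, 4.0]
grip_width: 85.5
```

Request:
{"fn": "jog_arm", "kwargs": {"targets": [{"dx": 0.002,"dy": 0,"dz": 0,"ax": 0,"ay": 0,"az": 0.008,"gripper": 1},{"dx": 0.002,"dy": 0,"dz": 0,"ax": 0,"ay": 0,"az": 0.008,"gripper": 1}]}}

```text
t: 3.95
tcp_pos: [543.0, 32.9, 180.8]
tool_rot: [[1.0, -0.016, -0.001], [-0.016, -1.0, -0.0], [-0.001, 0.0, -1.0]]
wrist_force: [-5.3, 1.9, 3.9]
grip_width: 85.5
```

Run:
```python
from h import *
from plant import env
s=env.read_state();print(s["t"],s["tcp_pos"],s["wrist_force"],s["moment"])
b=env.camera("scene")["image"]
cv2.imwrite("pics/s2.png",cv2.convertScaleAbs(cv2.resize(b[160:280,240:400],(800,600),interpolation=cv2.INTER_CUBIC),alpha=1.6))
```

```text
3.95 [542.99113395  32.87479204 180.82707141] [-5.32849987  1.85657139  3.8751187 ] [0.23340281 1.5517843  0.14924381]
```

View pics/s2.png

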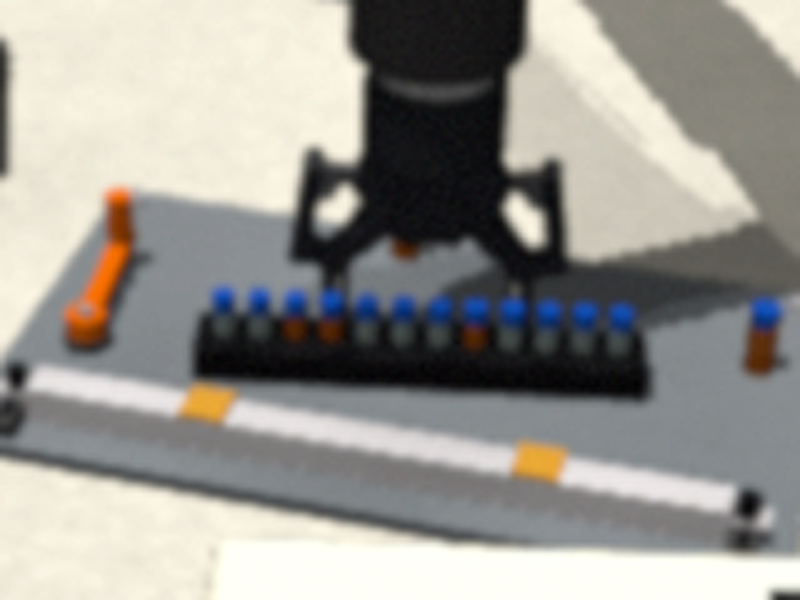

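Request:
{"fn": "jog_arm", "kwargs": {"targets": [{"dx": 0.003,"dy": 0,"dz": 0,"ax": 0,"ay": 0,"az": 0.015,"gripper": 1},{"dx": 0.003,"dy": 0,"dz": 0,"ax": 0,"ay": 0,"az": 0.015,"gripper": 1},{"dx": 0.003,"dy": 0,"dz": 0,"ax": 0,"ay": 0,"az": 0.015,"gripper": 1},{"dx": 0.003,"dy": 0,"dz": 0,"ax": 0,"ay": 0,"az": 0.015,"gripper": 1},{"dx": 0.003,"dy": 0,"dz": 0,"ax": 0,"ay": 0,"az": 0.015,"gripper": 1}]}}

```text
t: 4.42
tcp_pos: [558.4, 32.3, 180.7]
tool_rot: [[0.996, -0.092, -0.0], [-0.092, -0.996, 0.0], [-0.0, -0.0, -1.0]]
wrist_force: [-3.1, 1.5, 2.5]
grip_width: 85.5
```

Request:
{"fn": "jog_arm", "kwargs": {"targets": [{"dx": 0.003,"dy": 0,"dz": 0,"ax": 0,"ay": 0,"az": 0.015,"gripper": 1},{"dx": 0.003,"dy": 0,"dz": 0,"ax": 0,"ay": 0,"az": 0.015,"gripper": 1},{"dx": 0.003,"dy": 0,"dz": 0,"ax": 0,"ay": 0,"az": 0.015,"gripper": 1},{"dx": 0.003,"dy": 0,"dz": 0,"ax": 0,"ay": 0,"az": 0.015,"gripper": 1},{"dx": 0.003,"dy": 0,"dz": 0,"ax": 0,"ay": 0,"az": 0.015,"gripper": 1}]}}

```text
t: 4.83
tcp_pos: [573.4, 30.4, 180.7]
tool_rot: [[0.986, -0.167, 0.0], [-0.167, -0.986, -0.0], [0.0, 0.0, -1.0]]
wrist_force: [-4.1, 0.9, 2.7]
grip_width: 85.4
```

Request:
{"fn": "jog_arm", "kwargs": {"targets": [{"dx": 0.002,"dy": 0,"dz": 0,"ax": 0,"ay": 0,"az": 0.015,"gripper": 1},{"dx": 0.002,"dy": 0,"dz": 0,"ax": 0,"ay": 0,"az": 0.015,"gripper": 1},{"dx": 0.002,"dy": 0,"dz": 0,"ax": 0,"ay": 0,"az": 0.013,"gripper": 1}]}}

```text
t: 5.08
tcp_pos: [579.2, 29.3, 180.7]
tool_rot: [[0.978, -0.209, 0.0], [-0.209, -0.978, 0.0], [0.0, -0.0, -1.0]]
wrist_force: [-3.4, 3.3, 2.8]
grip_width: 85.4
```

```bash
cat > look.py <<'E'
from h import *
from plant import env
import sys
s=env.read_state();print(s["t"],s["tcp_pos"].round(1),s["wrist_force"].round(1),s["moment"].round(2),"yaw",np.degrees(np.arctan2(s["tool_rot"][1,0],s["tool_rot"][0,0])).round(2),"deck",todeck(s["tcp_pos"]).round(1))
c=env.camera("scene");b=c["image"]
H,S,V=cv2.split(cv2.cvtColor(b,cv2.COLOR_BGR2HSV))
m=(H>100)&(H<130)&(S>130)&(V>60);m[:195]=0;m[270:]=0;m[:,:262]=0;m[:,412:]=0
B=blobs(m,5);print([(tuple(p),n) for p,n in B])
q=onz(c,[p for p,n in B],56);print(todeck(q).round(1).tolist())
cv2.imwrite(f"pics/{sys.argv[1]}.png",cv2.convertScaleAbs(cv2.resize(b[160:280,240:400],(800,600),interpolation=cv2.INTER_CUBIC),alpha=1.6))
E
python3 look.py s3
```

```text
5.0833 [579.2  29.3 180.7] [-3.4  3.3  2.8] [0.66 1.1  0.14] yaw -12.05 deck [17.7  5.4]
[((np.float64(392.71), np.float64(221.5)), np.int32(34)), ((np.float64(281.0), np.float64(222.5)), np.int32(12)), ((np.float64(288.0), np.float64(223.5)), np.int32(12)), ((np.float64(295.25), np.float64(224.67)), np.int32(12)), ((np.float64(302.38), np.float64(225.62)), np.int32(13)), ((np.float64(309.06), np.float64(226.82)), np.int32(17)), ((np.float64(316.5), np.float64(228.29)), np.int32(14)), ((np.float64(323.67), np.float64(229.44)), np.int32(18)), ((np.float64(330.91), np.float64(230.09)), np.int32(22)), ((np.float64(338.29), np.float64(231.42)), np.int32(24)), ((np.float64(345.96), np.float64(232.61)), np.int32(23)), ((np.float64(353.0), np.float64(233.83)), np.int32(23)), ((np.float64(360.7), np.float64(235.09)), np.int32(23))]
[[-36.2, 181.1], [48.0, -99.9], [47.3, -81.1], [47.1, -61.6], [46.1, -42.7], [46.5, -24.9], [47.5, -5.0], [47.4, 13.8], [45.1, 32.1], [45.6, 51.3], [45.3, 71.0], [45.5, 89.0], [45.5, 108.5]]
```

View pics/s3.png

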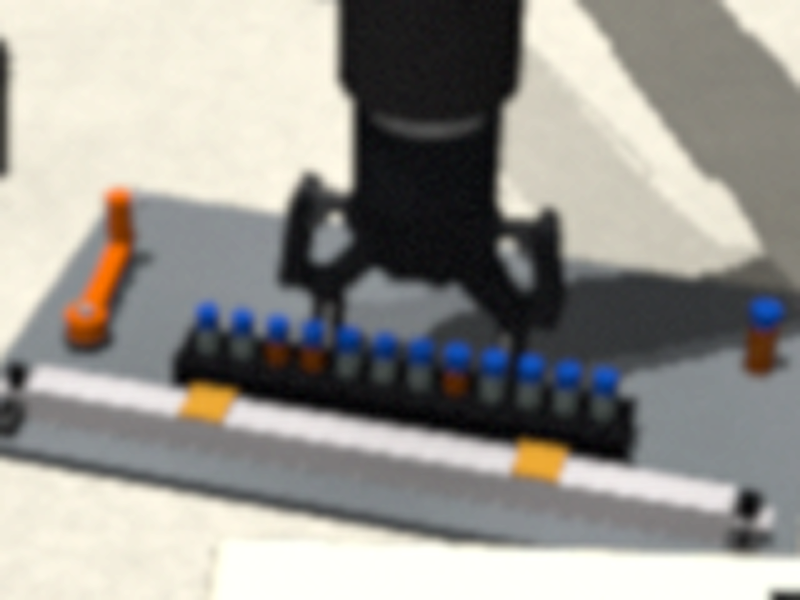

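Request:
{"fn": "jog_arm", "kwargs": {"targets": [{"dx": 0.002,"dy": 0,"dz": 0,"ax": 0,"ay": 0,"az": 0,"gripper": 1},{"dx": 0.002,"dy": 0,"dz": 0,"ax": 0,"ay": 0,"az": 0,"gripper": 1},{"dx": 0.002,"dy": 0,"dz": 0,"ax": 0,"ay": 0,"az": 0,"gripper": 1},{"dx": 0.002,"dy": 0,"dz": 0,"ax": 0,"ay": 0,"az": 0,"gripper": 1}]}}

```text
t: 5.47
tcp_pos: [586.9, 27.5, 180.7]
tool_rot: [[0.978, -0.208, -0.0], [-0.208, -0.978, -0.0], [-0.0, 0.0, -1.0]]
wrist_force: [-4.7, 0.7, 2.6]
grip_width: 85.4
```

Request:
{"fn": "jog_arm", "kwargs": {"targets": [{"dx": 0.0007,"dy": 0,"dz": 0,"ax": 0,"ay": 0,"az": 0,"gripper": 1},{"dx": 0.0007,"dy": 0,"dz": 0,"ax": 0,"ay": 0,"az": 0,"gripper": 1},{"dx": 0.0006,"dy": 0,"dz": 0,"ax": 0,"ay": 0,"az": 0,"gripper": 1}]}}

```text
t: 5.72
tcp_pos: [588.8, 27.2, 180.7]
tool_rot: [[0.978, -0.208, -0.0], [-0.208, -0.978, -0.0], [-0.0, 0.0, -1.0]]
wrist_force: [-4.6, 0.3, 1.3]
grip_width: 85.6
```

Request:
{"fn": "jog_arm", "kwargs": {"targets": [{"dx": 0.0007,"dy": 0,"dz": 0,"ax": 0,"ay": 0,"az": 0,"gripper": 1},{"dx": 0.0007,"dy": 0,"dz": 0,"ax": 0,"ay": 0,"az": 0,"gripper": 1},{"dx": 0.0006,"dy": 0,"dz": 0,"ax": 0,"ay": 0,"az": 0,"gripper": 1}]}}

```text
t: 5.97
tcp_pos: [590.7, 26.8, 180.7]
tool_rot: [[0.978, -0.207, -0.0], [-0.207, -0.978, -0.0], [-0.0, 0.0, -1.0]]
wrist_force: [-3.8, 0.4, 2.5]
grip_width: 85.8
```

Request:
{"fn": "jog_arm", "kwargs": {"targets": [{"dx": 0.0005,"dy": 0,"dz": 0,"ax": 0,"ay": 0,"az": 0,"gripper": 1},{"dx": 0.0005,"dy": 0,"dz": 0,"ax": 0,"ay": 0,"az": 0,"gripper": 1}]}}

```text
t: 6.13
tcp_pos: [591.7, 26.6, 180.7]
tool_rot: [[0.978, -0.207, -0.0], [-0.207, -0.978, -0.0], [-0.0, 0.0, -1.0]]
wrist_force: [-3.8, 0.5, 2.0]
grip_width: 85.6
```

Request:
{"fn": "jog_arm", "kwargs": {"targets": [{"dx": 0.0005,"dy": 0,"dz": 0,"ax": 0,"ay": 0,"az": 0,"gripper": 1},{"dx": 0.0005,"dy": 0,"dz": 0,"ax": 0,"ay": 0,"az": 0,"gripper": 1}]}}

```text
t: 6.3
tcp_pos: [592.7, 26.4, 180.7]
tool_rot: [[0.978, -0.207, -0.0], [-0.207, -0.978, -0.0], [0.0, 0.0, -1.0]]
wrist_force: [-3.8, 1.1, 0.9]
grip_width: 85.5
```

Request:
{"fn": "jog_arm", "kwargs": {"targets": [{"dx": 0.0005,"dy": 0,"dz": 0,"ax": 0,"ay": 0,"az": 0,"gripper": 1},{"dx": 0.0005,"dy": 0,"dz": 0,"ax": 0,"ay": 0,"az": 0,"gripper": 1}]}}

```text
t: 6.47
tcp_pos: [593.7, 26.2, 180.7]
tool_rot: [[0.978, -0.207, -0.0], [-0.207, -0.978, -0.0], [0.0, 0.0, -1.0]]
wrist_force: [-4.0, 0.2, 2.0]
grip_width: 85.1
```

Request:
{"fn": "jog_arm", "kwargs": {"targets": [{"dx": 0.0005,"dy": 0,"dz": 0,"ax": 0,"ay": 0,"az": 0,"gripper": 1},{"dx": 0.0005,"dy": 0,"dz": 0,"ax": 0,"ay": 0,"az": 0,"gripper": 1}]}}

```text
t: 6.63
tcp_pos: [594.6, 26.0, 180.7]
tool_rot: [[0.978, -0.208, -0.0], [-0.208, -0.978, -0.0], [-0.0, 0.0, -1.0]]
wrist_force: [-3.4, 1.5, 1.2]
grip_width: 85.8
```

```bash
python3 look.py s4
```

```text
6.6333 [594.6  26.  180.7] [-3.4  1.5  1.2] [ 0.13  1.17 -0.03] yaw -11.98 deck [33.5  5.3]
[((np.float64(392.93), np.float64(221.86)), np.int32(28)), ((np.float64(279.14), np.float64(225.93)), np.int32(14)), ((np.float64(286.08), np.float64(227.08)), np.int32(13)), ((np.float64(293.4), np.float64(228.4)), np.int32(15)), ((np.float64(300.44), np.float64(229.25)), np.int32(16)), ((np.float64(307.5), np.float64(230.39)), np.int32(18)), ((np.float64(314.84), np.float64(231.84)), np.int32(19)), ((np.float64(322.25), np.float64(232.95)), np.int32(20)), ((np.float64(329.54), np.float64(233.75)), np.int32(24)), ((np.float64(337.32), np.float64(235.0)), np.int32(25)), ((np.float64(344.76), np.float64(236.32)), np.int32(25)), ((np.float64(352.0), np.float64(237.5)), np.int32(26)), ((np.float64(359.58), np.float64(239.08)), np.int32(24))]
[[-34.7, 181.8], [63.7, -99.6], [63.7, -81.0], [64.0, -61.4], [62.6, -43.2], [62.5, -24.7], [63.4, -5.3], [62.8, 13.8], [61.1, 32.1], [60.9, 52.0], [61.3, 70.9], [61.2, 89.2], [62.5, 108.4]]
```

View pics/s4.png

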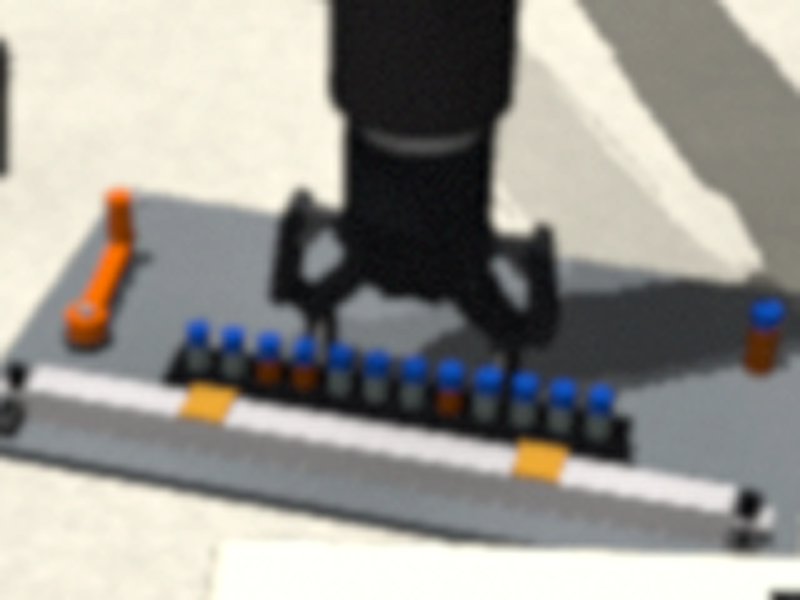

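Request:
{"fn": "jog_arm", "kwargs": {"targets": [{"dx": 0.0005,"dy": 0,"dz": 0,"ax": 0,"ay": 0,"az": 0,"gripper": 1},{"dx": 0.0005,"dy": 0,"dz": 0,"ax": 0,"ay": 0,"az": 0,"gripper": 1}]}}

```text
t: 6.85
tcp_pos: [595.6, 25.8, 180.6]
tool_rot: [[0.978, -0.207, -0.0], [-0.207, -0.978, -0.0], [-0.0, 0.0, -1.0]]
wrist_force: [-3.7, -0.1, 0.8]
grip_width: 85.4
```

Request:
{"fn": "jog_arm", "kwargs": {"targets": [{"dx": 0.0005,"dy": 0,"dz": 0,"ax": 0,"ay": 0,"az": 0,"gripper": 1}]}}

```text
t: 6.93
tcp_pos: [596.0, 25.7, 180.6]
tool_rot: [[0.978, -0.208, -0.0], [-0.208, -0.978, -0.0], [-0.0, 0.0, -1.0]]
wrist_force: [-7.2, 1.1, 3.2]
grip_width: 85.8
```

Request:
{"fn": "jog_arm", "kwargs": {"targets": [{"dx": 0.0005,"dy": 0,"dz": 0,"ax": 0,"ay": 0,"az": 0,"gripper": 1}]}}

```text
t: 7.02
tcp_pos: [596.2, 25.6, 180.6]
tool_rot: [[0.978, -0.208, -0.001], [-0.208, -0.978, 0.0], [-0.001, 0.0, -1.0]]
wrist_force: [-7.5, 2.4, 4.1]
grip_width: 85.6
```

Request:
{"fn": "jog_arm", "kwargs": {"targets": [{"dx": 0.0003,"dy": 0,"dz": 0,"ax": 0,"ay": 0,"az": 0,"gripper": 1}]}}

```text
t: 7.1
tcp_pos: [596.4, 25.6, 180.6]
tool_rot: [[0.978, -0.208, -0.002], [-0.208, -0.978, 0.0], [-0.002, 0.0, -1.0]]
wrist_force: [-9.2, 3.1, 4.1]
grip_width: 85.5
```

Request:
{"fn": "jog_arm", "kwargs": {"targets": [{"dx": 0.0003,"dy": 0,"dz": 0,"ax": 0,"ay": 0,"az": 0,"gripper": 1}]}}

```text
t: 7.18
tcp_pos: [596.5, 25.7, 180.6]
tool_rot: [[0.978, -0.208, -0.003], [-0.208, -0.978, 0.0], [-0.003, 0.0, -1.0]]
wrist_force: [-11.6, 3.4, 5.6]
grip_width: 84.9
```

```bash
python3 look.py s5
```

```text
7.1833 [596.5  25.7 180.6] [-11.6   3.4   5.6] [ 1.06  3.43 -0.24] yaw -12.0 deck [35.3  5.4]
[((np.float64(393.24), np.float64(221.96)), np.int32(25)), ((np.float64(278.53), np.float64(226.13)), np.int32(15)), ((np.float64(286.15), np.float64(227.46)), np.int32(13)), ((np.float64(293.29), np.float64(228.5)), np.int32(14)), ((np.float64(300.53), np.float64(229.35)), np.int32(17)), ((np.float64(307.38), np.float64(230.75)), np.int32(16)), ((np.float64(314.67), np.float64(232.27)), np.int32(15)), ((np.float64(322.12), np.float64(233.41)), np.int32(17)), ((np.float64(329.6), np.float64(233.96)), np.int32(25)), ((np.float64(336.83), np.float64(235.43)), np.int32(23)), ((np.float64(344.54), np.float64(236.54)), np.int32(26)), ((np.float64(352.0), np.float64(237.83)), np.int32(23)), ((np.float64(359.5), np.float64(239.23)), np.int32(26))]
[[-34.5, 182.7], [65.0, -100.8], [65.2, -80.3], [64.5, -61.5], [63.0, -42.8], [64.0, -24.6], [65.2, -5.2], [64.8, 13.9], [61.9, 32.5], [63.0, 51.2], [62.3, 70.6], [62.5, 89.4], [63.1, 108.3]]
```

Request:
{"fn": "jog_arm", "kwargs": {"targets": [{"dx": 0.0003,"dy": 0,"dz": 0,"ax": 0,"ay": 0,"az": 0,"gripper": 1}]}}

```text
t: 7.32
tcp_pos: [596.6, 25.7, 180.6]
tool_rot: [[0.978, -0.208, -0.003], [-0.208, -0.978, 0.0], [-0.003, 0.0, -1.0]]
wrist_force: [-12.1, 4.1, 5.2]
grip_width: 85.3
```

Request:
{"fn": "jog_arm", "kwargs": {"targets": [{"dx": 0.0003,"dy": 0,"dz": 0,"ax": 0,"ay": 0,"az": 0,"gripper": 1}]}}

```text
t: 7.4
tcp_pos: [596.8, 25.6, 180.6]
tool_rot: [[0.978, -0.208, -0.004], [-0.208, -0.978, 0.0], [-0.004, 0.001, -1.0]]
wrist_force: [-13.4, 4.2, 7.0]
grip_width: 85.5
```

Request:
{"fn": "jog_arm", "kwargs": {"targets": [{"dx": 0.0003,"dy": 0,"dz": 0,"ax": 0,"ay": 0,"az": 0,"gripper": 1}]}}

```text
t: 7.48
tcp_pos: [596.9, 25.6, 180.6]
tool_rot: [[0.978, -0.208, -0.004], [-0.208, -0.978, 0.0], [-0.004, 0.001, -1.0]]
wrist_force: [-15.1, 4.7, 8.1]
grip_width: 85.4
```

Request:
{"fn": "jog_arm", "kwargs": {"targets": [{"dx": 0,"dy": 0,"dz": 0,"ax": 0,"ay": 0,"az": 0,"gripper": 1},{"dx": 0,"dy": 0,"dz": 0,"ax": 0,"ay": 0,"az": 0,"gripper": 1},{"dx": 0,"dy": 0,"dz": 0,"ax": 0,"ay": 0,"az": 0,"gripper": 1}]}}

```text
t: 7.73
tcp_pos: [596.8, 25.6, 180.6]
tool_rot: [[0.978, -0.208, -0.004], [-0.208, -0.978, 0.0], [-0.004, 0.001, -1.0]]
wrist_force: [-14.2, 4.1, 8.5]
grip_width: 85.3
```

```bash
python3 look.py s6
python3 - <<'E'
from h import *
from plant import env
c=env.camera("scene");t=env.camera("top")
q=onz(c,[(347.36,251.95),(281.06,240.24)],34);print("brass scene",todeck(q))
b=c["image"];cv2.imwrite("pics/g6.png",cv2.convertScaleAbs(cv2.resize(b[220:265,270:370],(800,360),interpolation=cv2.INTER_CUBIC),alpha=1.8))
E
```

```text
7.7333 [596.8  25.6 180.6] [-14.2   4.1   8.5] [ 1.26  4.45 -0.43] yaw -12.01 deck [35.7  5.4]
[((np.float64(393.24), np.float64(221.96)), np.int32(25)), ((np.float64(278.53), np.float64(226.13)), np.int32(15)), ((np.float64(286.15), np.float64(227.46)), np.int32(13)), ((np.float64(293.15), np.float64(228.46)), np.int32(13)), ((np.float64(300.53), np.float64(229.35)), np.int32(17)), ((np.float64(307.41), np.float64(230.88)), np.int32(17)), ((np.float64(314.67), np.float64(232.27)), np.int32(15)), ((np.float64(322.12), np.float64(233.41)), np.int32(17)), ((np.float64(329.6), np.float64(233.96)), np.int32(25)), ((np.float64(336.83), np.float64(235.43)), np.int32(23)), ((np.float64(344.52), np.float64(236.67)), np.int32(27)), ((np.float64(352.0), np.float64(237.83)), np.int32(23)), ((np.float64(359.44), np.float64(239.32)), np.int32(25))]
[[-34.5, 182.7], [65.0, -100.8], [65.2, -80.3], [64.4, -61.9], [63.0, -42.8], [64.5, -24.3], [65.2, -5.2], [64.8, 13.9], [61.9, 32.5], [63.0, 51.2], [62.8, 70.6], [62.5, 89.4], [63.5, 108.2]]
brass scene [[ 92.73640836  84.72544582]
 [ 92.21179911 -85.59135273]]
```

View pics/g6.png

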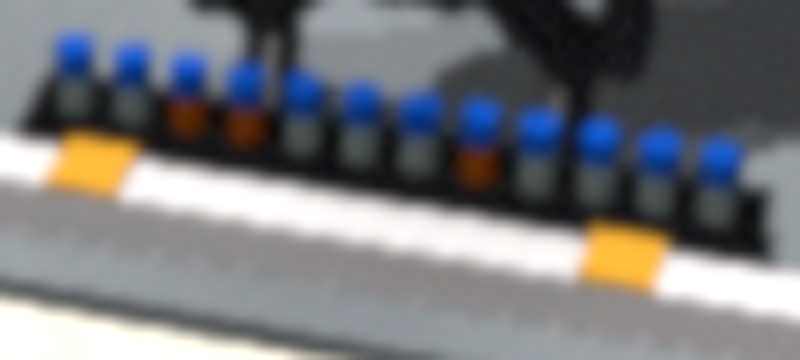

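Request:
{"fn": "jog_arm", "kwargs": {"targets": [{"dx": -0.001,"dy": 0,"dz": 0,"ax": 0,"ay": 0,"az": 0,"gripper": 1},{"dx": -0.002,"dy": 0,"dz": 0,"ax": 0,"ay": 0,"az": 0,"gripper": 1},{"dx": -0.005,"dy": 0,"dz": 0,"ax": 0,"ay": 0,"az": 0,"gripper": 1},{"dx": -0.01,"dy": 0,"dz": 0,"ax": 0,"ay": 0,"az": 0,"gripper": 1},{"dx": -0.015,"dy": 0,"dz": 0,"ax": 0,"ay": 0,"az": 0,"gripper": 1}]}}

```text
t: 8.3
tcp_pos: [566.1, 32.0, 180.9]
tool_rot: [[0.978, -0.208, 0.002], [-0.208, -0.978, -0.0], [0.002, -0.0, -1.0]]
wrist_force: [-0.3, 0.3, -0.1]
grip_width: 85.4
```

Request:
{"fn": "jog_arm", "kwargs": {"targets": [{"dx": 0,"dy": 0,"dz": -0.03,"ax": 0,"ay": 0,"az": 0,"gripper": 1},{"dx": 0,"dy": 0,"dz": -0.03,"ax": 0,"ay": 0,"az": 0,"gripper": 1},{"dx": 0,"dy": 0,"dz": -0.03,"ax": 0,"ay": 0,"az": 0,"gripper": 0},{"dx": 0,"dy": 0,"dz": -0.02,"ax": 0,"ay": 0,"az": 0,"gripper": 0},{"dx": 0,"dy": 0,"dz": 0,"ax": 0,"ay": 0,"az": 0,"gripper": 0}]}}

```text
t: 8.72
tcp_pos: [566.9, 32.1, 297.2]
tool_rot: [[0.978, -0.207, 0.011], [-0.207, -0.978, 0.001], [0.01, -0.004, -1.0]]
wrist_force: [0.4, 0.5, 0.6]
grip_width: 51.9
```

```bash
python3 look.py s7
python3 - <<'E'
from h import *
from plant import env
c=env.camera("scene");t=env.camera("top")
p,e=tri(t,(364,197.0),c,(263.5,199.5));print("knob top",p,e,todeck(p))
print("pivot", todeck(onz(t,[(365.2,177.3)],47)))
# orange rows at top
hsv=cv2.cvtColor(t["image"],cv2.COLOR_BGR2HSV).astype(int);m=np.zeros(hsv.shape[:2],bool);m[165:210,352:378]=1;m&=(hsv[...,0]<15)&(hsv[...,1]>130)
for y in range(190,204):
    xs=np.where(m[y])[0]
    if len(xs):print(y,xs.min(),xs.max(),end="|")
s=cv2.convertScaleAbs(cv2.resize(t["image"][160:212,340:385],None,fx=11,fy=11,interpolation=cv2.INTER_CUBIC),alpha=1.7);cv2.imwrite("pics/l7.png",s)
print(env.read_state()["grip_width"])
E
```

```text
8.7167 [566.9  32.1 297.2] [0.4 0.5 0.6] [-0.    0.02  0.02] yaw -11.96 deck [5.  5.5]
[((np.float64(321.0), np.float64(200.0)), np.int32(9)), ((np.float64(392.67), np.float64(221.58)), np.int32(33)), ((np.float64(278.53), np.float64(226.13)), np.int32(15)), ((np.float64(286.15), np.float64(227.46)), np.int32(13)), ((np.float64(293.29), np.float64(228.5)), np.int32(14)), ((np.float64(300.4), np.float64(229.6)), np.int32(15)), ((np.float64(307.5), np.float64(231.0)), np.int32(16)), ((np.float64(314.56), np.float64(232.11)), np.int32(18)), ((np.float64(322.05), np.float64(233.25)), np.int32(20)), ((np.float64(329.5), np.float64(234.5)), np.int32(16)), ((np.float64(336.84), np.float64(235.84)), np.int32(19)), ((np.float64(344.5), np.float64(237.22)), np.int32(18)), ((np.float64(351.75), np.float64(238.56)), np.int32(16)), ((np.float64(359.47), np.float64(239.65)), np.int32(17))]
[[-87.7, -25.9], [-35.8, 181.1], [65.0, -100.8], [65.2, -80.3], [64.5, -61.5], [64.1, -42.9], [65.0, -24.0], [64.7, -5.7], [64.2, 13.6], [64.2, 32.7], [64.7, 51.5], [65.1, 71.0], [65.6, 89.3], [64.8, 108.5]]
knob top [ 477.26785168 -141.50019891   55.36039962] 0.4912829625143673 [ -46.18786997 -183.04878536]
pivot [[  24.18165153 -173.66945352]]
190 363 365|191 363 365|192 363 365|193 363 365|194 363 365|195 363 366|196 363 366|197 362 366|198 362 365|199 362 364|200 362 364|28.252189855080132
```

View pics/l7.png

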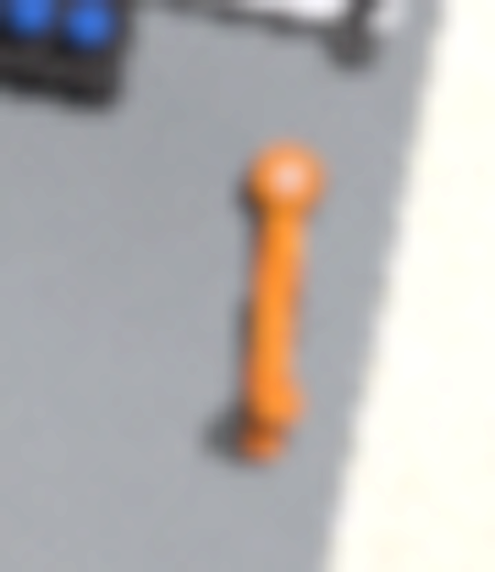

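View pics/s7.png

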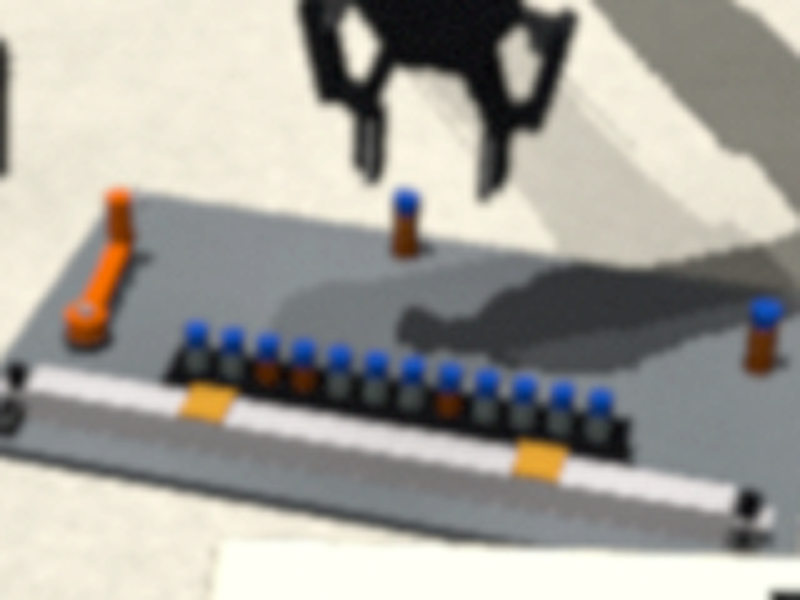

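Run:
```python
from plant import env
s=env.read_state();print(s["qpos"].round(1),s["tcp_pos"],s["grip_width"])
```

```text
[ 23.5  -1.8 -11.2  -0.  -80.6  54.5] [565.63613743  32.14280316 290.401419  ] 28.252189855080132
```

Request:
{"fn": "jog_arm", "kwargs": {"targets": [{"dx": 0,"dy": 0,"dz": 0,"ax": 0,"ay": 0,"az": 0.1223,"gripper": 0},{"dx": 0,"dy": 0,"dz": 0,"ax": 0,"ay": 0,"az": 0.1223,"gripper": 0},{"dx": 0,"dy": 0,"dz": 0,"ax": 0,"ay": 0,"az": 0.1223,"gripper": 0},{"dx": 0,"dy": 0,"dz": 0,"ax": 0,"ay": 0,"az": 0.1223,"gripper": 0},{"dx": 0,"dy": 0,"dz": 0,"ax": 0,"ay": 0,"az": 0.1223,"gripper": 0}]}}

```text
t: 9.28
tcp_pos: [565.5, 32.1, 288.9]
tool_rot: [[0.677, -0.736, -0.002], [-0.736, -0.677, -0.001], [-0.001, 0.002, -1.0]]
wrist_force: [-0.2, -0.1, -0.1]
grip_width: 0.1
```

Request:
{"fn": "jog_arm", "kwargs": {"targets": [{"dx": 0,"dy": 0,"dz": 0,"ax": 0,"ay": 0,"az": 0.1223,"gripper": 0},{"dx": 0,"dy": 0,"dz": 0,"ax": 0,"ay": 0,"az": 0.1223,"gripper": 0},{"dx": 0,"dy": 0,"dz": 0,"ax": 0,"ay": 0,"az": 0.1223,"gripper": 0},{"dx": 0,"dy": 0,"dz": 0,"ax": 0,"ay": 0,"az": 0.1223,"gripper": 0},{"dx": 0,"dy": 0,"dz": 0,"ax": 0,"ay": 0,"az": 0.1223,"gripper": 0}]}}

```text
t: 9.7
tcp_pos: [565.5, 32.1, 288.9]
tool_rot: [[0.132, -0.991, -0.002], [-0.991, -0.132, -0.001], [0.001, 0.002, -1.0]]
wrist_force: [-0.3, 0.4, 0.3]
grip_width: -0.3
```

Request:
{"fn": "jog_arm", "kwargs": {"targets": [{"dx": 0,"dy": 0,"dz": 0,"ax": 0,"ay": 0,"az": 0.1223,"gripper": 0},{"dx": 0,"dy": 0,"dz": 0,"ax": 0,"ay": 0,"az": 0.1223,"gripper": 0},{"dx": 0.021,"dy": 0.0063,"dz": 0,"ax": 0,"ay": 0,"az": 0,"gripper": 0},{"dx": 0.025,"dy": 0.009,"dz": 0,"ax": 0,"ay": 0,"az": 0,"gripper": 0},{"dx": 0.025,"dy": 0.009,"dz": 0,"ax": 0,"ay": 0,"az": 0,"gripper": 0}]}}

```text
t: 10.12
tcp_pos: [533.5, -36.4, 288.7]
tool_rot: [[-0.105, -0.995, -0.003], [-0.995, 0.105, -0.001], [0.001, 0.003, -1.0]]
wrist_force: [0.6, -0.4, -0.7]
grip_width: -0.1
```

Request:
{"fn": "jog_arm", "kwargs": {"targets": [{"dx": 0.03,"dy": 0.009,"dz": 0,"ax": 0,"ay": 0,"az": 0,"gripper": 0},{"dx": 0.03,"dy": 0.009,"dz": 0,"ax": 0,"ay": 0,"az": 0,"gripper": 0},{"dx": 0.03,"dy": 0.009,"dz": 0,"ax": 0,"ay": 0,"az": 0,"gripper": 0},{"dx": 0.03,"dy": 0.009,"dz": 0,"ax": 0,"ay": 0,"az": 0,"gripper": 0},{"dx": 0.03,"dy": 0.009,"dz": 0,"ax": 0,"ay": 0,"az": 0,"gripper": 0}]}}

```text
t: 10.53
tcp_pos: [472.5, -181.5, 289.2]
tool_rot: [[-0.105, -0.994, -0.002], [-0.994, 0.105, -0.0], [0.0, 0.002, -1.0]]
wrist_force: [1.0, -0.4, 0.1]
grip_width: -0.2
```

```bash
sed -i 's/b\[160:280,240:400\]/b[150:270,220:380]/' look.py; python3 look.py s8
```

```text
10.5333 [ 472.5 -181.5  289.2] [ 1.  -0.4  0.1] [-0.01 -0.11  0.  ] yaw -96.05 deck [ -42.5 -223.2]
[((np.float64(320.67), np.float64(199.73)), np.int32(15)), ((np.float64(392.91), np.float64(222.09)), np.int32(22)), ((np.float64(278.53), np.float64(226.13)), np.int32(15)), ((np.float64(286.08), np.float64(227.33)), np.int32(12)), ((np.float64(293.15), np.float64(228.46)), np.int32(13)), ((np.float64(300.4), np.float64(229.6)), np.int32(15)), ((np.float64(307.41), np.float64(231.12)), np.int32(17)), ((np.float64(314.5), np.float64(232.5)), np.int32(14)), ((np.float64(322.15), np.float64(233.46)), np.int32(13)), ((np.float64(329.6), np.float64(234.6)), np.int32(15)), ((np.float64(336.8), np.float64(235.87)), np.int32(15)), ((np.float64(344.5), np.float64(237.5)), np.int32(16)), ((np.float64(351.75), np.float64(238.56)), np.int32(16)), ((np.float64(359.47), np.float64(239.65)), np.int32(17))]
[[-88.8, -27.2], [-33.6, 181.9], [65.0, -100.8], [64.7, -80.7], [64.4, -61.9], [64.1, -42.9], [65.5, -24.1], [66.3, -5.4], [65.0, 14.0], [64.5, 33.1], [64.8, 51.5], [66.2, 71.2], [65.6, 89.3], [64.8, 108.5]]
```

View pics/s8.png

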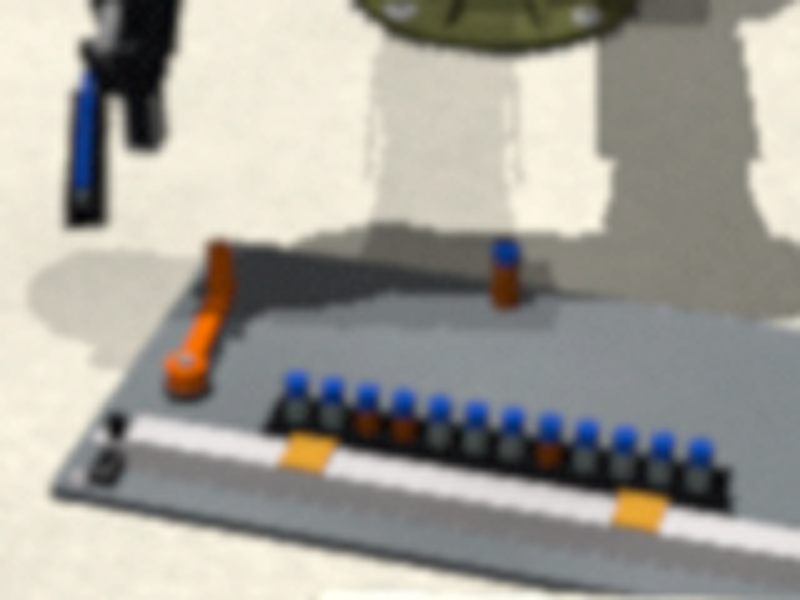

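Request:
{"fn": "jog_arm", "kwargs": {"targets": [{"dx": 0,"dy": 0,"dz": 0.03,"ax": 0,"ay": 0,"az": 0,"gripper": 0},{"dx": 0,"dy": 0,"dz": 0.03,"ax": 0,"ay": 0,"az": 0,"gripper": 0},{"dx": 0,"dy": 0,"dz": 0.02,"ax": 0,"ay": 0,"az": 0,"gripper": 0},{"dx": -0.005,"dy": 0,"dz": 0,"ax": 0,"ay": 0,"az": 0,"gripper": 0},{"dx": -0.005,"dy": 0,"dz": 0,"ax": 0,"ay": 0,"az": 0,"gripper": 0}]}}

```text
t: 11.0
tcp_pos: [474.0, -170.3, 209.3]
tool_rot: [[-0.106, -0.994, -0.004], [-0.994, 0.106, -0.001], [0.001, 0.004, -1.0]]
wrist_force: [0.7, 0.3, 1.0]
grip_width: -0.1
```

```bash
python3 look.py s9|head -1
```

```text
11.0 [ 474.  -170.3  209.3] [0.7 0.3 1. ] [-0.   -0.06  0.04] yaw -96.1 deck [ -43.3 -211.8]
```

View pics/s9.png

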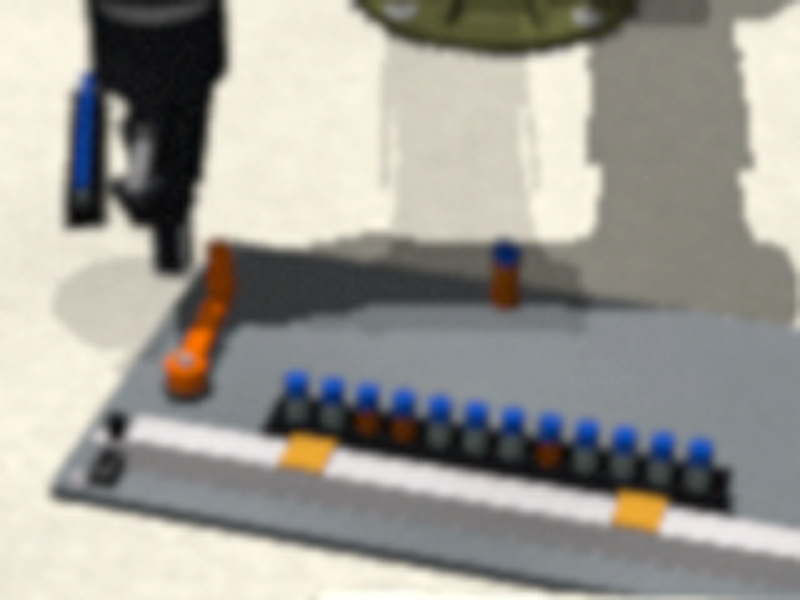

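Request:
{"fn": "jog_arm", "kwargs": {"targets": [{"dx": -0.005,"dy": -0.001,"dz": 0,"ax": 0,"ay": 0,"az": 0,"gripper": 0},{"dx": -0.004,"dy": 0,"dz": 0,"ax": 0,"ay": 0,"az": 0,"gripper": 0},{"dx": -0.0062,"dy": 0.0014,"dz": 0,"ax": 0,"ay": 0,"az": 0.08,"gripper": 0},{"dx": -0.0062,"dy": 0.0014,"dz": 0,"ax": 0,"ay": 0,"az": 0.08,"gripper": 0},{"dx": -0.0062,"dy": 0.0014,"dz": 0,"ax": 0,"ay": 0,"az": 0.08,"gripper": 0}]}}

```text
t: 11.47
tcp_pos: [476.3, -141.9, 212.2]
tool_rot: [[-0.342, -0.94, 0.002], [-0.94, 0.342, -0.0], [-0.001, -0.002, -1.0]]
wrist_force: [0.2, -0.7, -0.7]
grip_width: 0.1
```

Request:
{"fn": "jog_arm", "kwargs": {"targets": [{"dx": -0.0062,"dy": 0.0014,"dz": 0,"ax": 0,"ay": 0,"az": 0.08,"gripper": 0},{"dx": -0.0062,"dy": 0.0014,"dz": 0,"ax": 0,"ay": 0,"az": 0.08,"gripper": 0}]}}

```text
t: 11.63
tcp_pos: [478.3, -129.4, 212.2]
tool_rot: [[-0.488, -0.873, 0.002], [-0.873, 0.488, -0.0], [-0.001, -0.002, -1.0]]
wrist_force: [0.0, -1.1, -0.0]
grip_width: 0.1
```

```bash
cat >> look.py <<'E'
P=np.array([554.7,-149.8]);r=(s["tcp_pos"][:2]-P)@s["tool_rot"][:2,:2];print("pivot->tcp in tool",r.round(1))
E
python3 look.py s10|sed -n '1p;$p'
```

```text
11.6333 [ 478.3 -129.4  212.2] [ 0.  -1.1 -0. ] [-0.29 -0.05 -0.03] yaw -119.18 deck [ -47.7 -171. ]
pivot->tcp in tool [19.4 76.7]
```

View pics/s10.png

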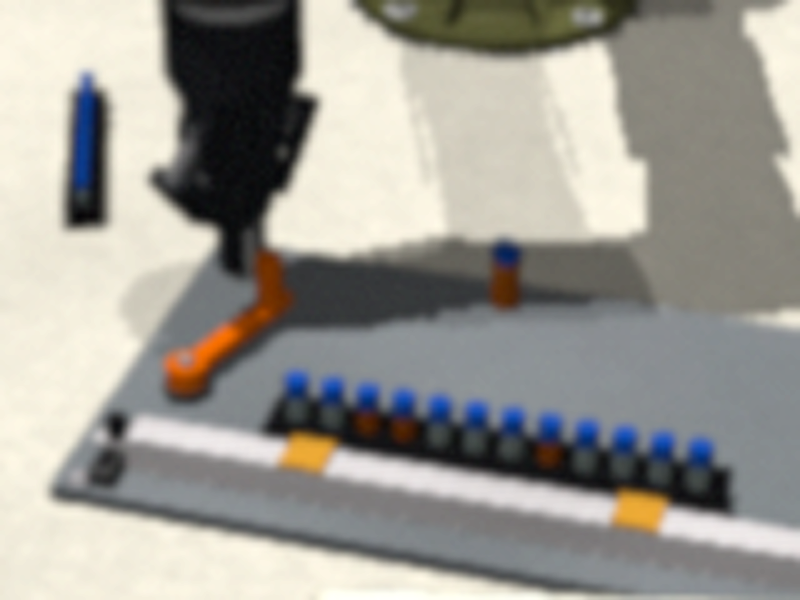

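Request:
{"fn": "jog_arm", "kwargs": {"targets": [{"dx": -0.0062,"dy": 0.0013,"dz": 0,"ax": 0,"ay": 0,"az": 0.08,"gripper": 0},{"dx": -0.0062,"dy": 0.0013,"dz": 0,"ax": 0,"ay": 0,"az": 0.08,"gripper": 0},{"dx": -0.0062,"dy": 0.0013,"dz": 0,"ax": 0,"ay": 0,"az": 0.08,"gripper": 0},{"dx": -0.0062,"dy": 0.0013,"dz": 0,"ax": 0,"ay": 0,"az": 0.08,"gripper": 0},{"dx": -0.0062,"dy": 0.0013,"dz": 0,"ax": 0,"ay": 0,"az": 0.08,"gripper": 0}]}}

```text
t: 12.1
tcp_pos: [492.2, -101.4, 211.9]
tool_rot: [[-0.788, -0.616, 0.002], [-0.616, 0.788, -0.0], [-0.001, -0.001, -1.0]]
wrist_force: [-0.4, -0.4, -0.3]
grip_width: -0.0
```

Request:
{"fn": "jog_arm", "kwargs": {"targets": [{"dx": -0.0062,"dy": 0.0013,"dz": 0,"ax": 0,"ay": 0,"az": 0.08,"gripper": 0},{"dx": -0.0062,"dy": 0.0013,"dz": 0,"ax": 0,"ay": 0,"az": 0.08,"gripper": 0},{"dx": -0.0062,"dy": 0.0013,"dz": 0,"ax": 0,"ay": 0,"az": 0.08,"gripper": 0},{"dx": -0.0062,"dy": 0.0013,"dz": 0,"ax": 0,"ay": 0,"az": 0.08,"gripper": 0},{"dx": -0.0062,"dy": 0.0013,"dz": 0,"ax": 0,"ay": 0,"az": 0.08,"gripper": 0}]}}

```text
t: 12.52
tcp_pos: [516.1, -80.8, 211.8]
tool_rot: [[-0.965, -0.26, 0.001], [-0.26, 0.965, -0.0], [-0.001, -0.0, -1.0]]
wrist_force: [-1.0, -0.5, 1.5]
grip_width: -0.0
```

```bash
python3 look.py s11|sed -n '1p;$p'
```

```text
12.5167 [516.1 -80.8 211.8] [-1.  -0.5  1.5] [-0.22  0.21 -0.01] yaw -164.9 deck [ -21.  -115.6]
pivot->tcp in tool [19.3 76.7]
```

View pics/s11.png

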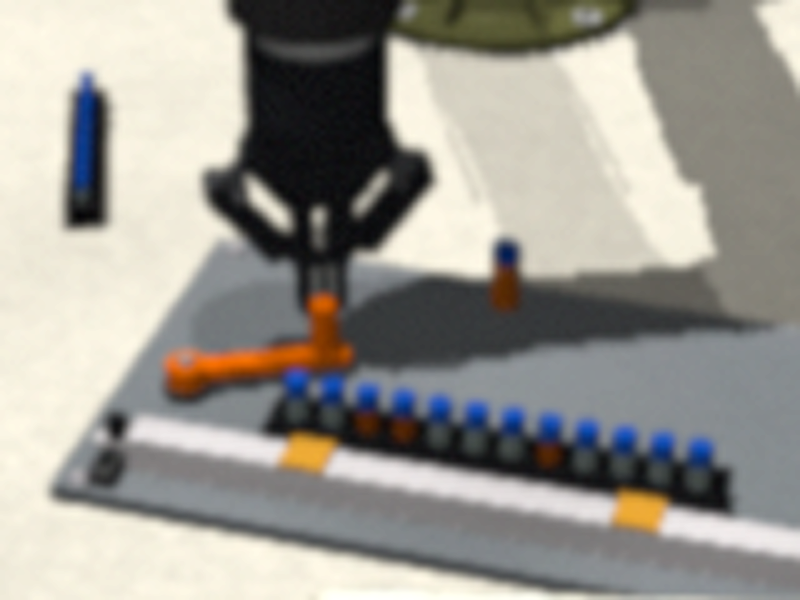

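Request:
{"fn": "jog_arm", "kwargs": {"targets": [{"dx": -0.0062,"dy": 0.0013,"dz": 0,"ax": 0,"ay": 0,"az": 0.08,"gripper": 0},{"dx": -0.0062,"dy": 0.0013,"dz": 0,"ax": 0,"ay": 0,"az": 0.08,"gripper": 0},{"dx": -0.0062,"dy": 0.0013,"dz": 0,"ax": 0,"ay": 0,"az": 0.08,"gripper": 0},{"dx": -0.0062,"dy": 0.0013,"dz": 0,"ax": 0,"ay": 0,"az": 0.08,"gripper": 0},{"dx": -0.0023,"dy": 0.0005,"dz": 0,"ax": 0,"ay": 0,"az": 0.03,"gripper": 0}]}}

```text
t: 12.98
tcp_pos: [542.2, -71.8, 211.5]
tool_rot: [[-0.996, 0.085, 0.001], [0.085, 0.996, 0.0], [-0.001, 0.0, -1.0]]
wrist_force: [-1.2, 0.5, 0.6]
grip_width: -0.3
```

Request:
{"fn": "jog_arm", "kwargs": {"targets": [{"dx": -0.0023,"dy": 0.0005,"dz": 0,"ax": 0,"ay": 0,"az": 0.03,"gripper": 0},{"dx": -0.0023,"dy": 0.0005,"dz": 0,"ax": 0,"ay": 0,"az": 0.03,"gripper": 0}]}}

```text
t: 13.15
tcp_pos: [546.5, -71.4, 211.4]
tool_rot: [[-0.99, 0.142, 0.001], [0.142, 0.99, 0.0], [-0.001, 0.0, -1.0]]
wrist_force: [-0.5, -0.1, 0.7]
grip_width: -0.1
```

Request:
{"fn": "jog_arm", "kwargs": {"targets": [{"dx": -0.001,"dy": 0,"dz": 0,"ax": 0,"ay": 0,"az": 0.013,"gripper": 0},{"dx": -0.001,"dy": 0,"dz": 0,"ax": 0,"ay": 0,"az": 0.013,"gripper": 0}]}}

```text
t: 13.32
tcp_pos: [548.4, -71.8, 211.2]
tool_rot: [[-0.986, 0.168, 0.001], [0.168, 0.986, 0.0], [-0.001, 0.0, -1.0]]
wrist_force: [-0.5, 1.3, 0.0]
grip_width: 0.1
```

```bash
python3 look.py s12|sed -n '1p;$p'
```

```text
13.3167 [548.4 -71.8 211.2] [-0.5  1.3  0. ] [ 0.19  0.16 -0.01] yaw 170.31 deck [   8.8 -100. ]
pivot->tcp in tool [19.3 75.8]
```

View pics/s12.png

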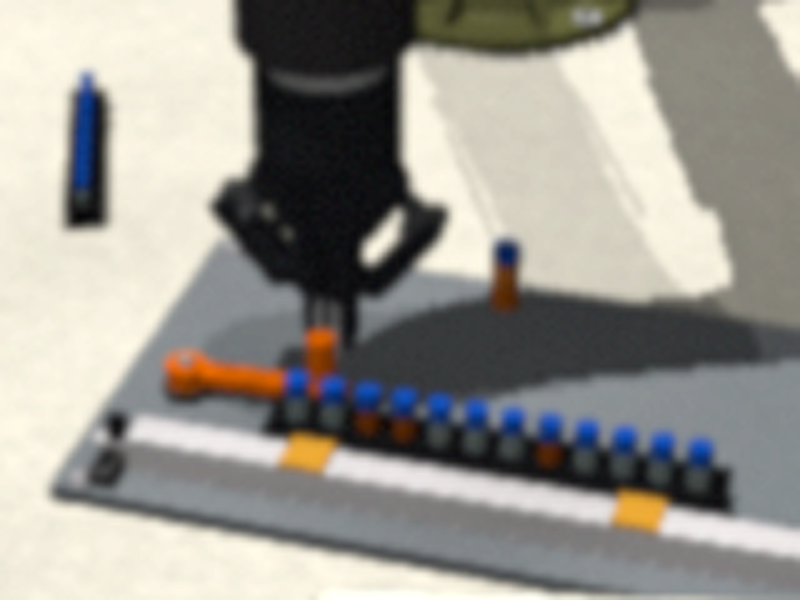

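Request:
{"fn": "jog_arm", "kwargs": {"targets": [{"dx": -0.001,"dy": 0,"dz": 0,"ax": 0,"ay": 0,"az": 0.013,"gripper": 0},{"dx": -0.001,"dy": 0,"dz": 0,"ax": 0,"ay": 0,"az": 0.013,"gripper": 0}]}}

```text
t: 13.53
tcp_pos: [550.3, -72.2, 210.9]
tool_rot: [[-0.981, 0.196, 0.0], [0.196, 0.981, -0.0], [-0.0, 0.0, -1.0]]
wrist_force: [0.3, 0.8, 0.1]
grip_width: 0.2
```

Request:
{"fn": "jog_arm", "kwargs": {"targets": [{"dx": -0.0007,"dy": 0,"dz": 0,"ax": 0,"ay": 0,"az": 0.01,"gripper": 0},{"dx": -0.0007,"dy": 0,"dz": 0,"ax": 0,"ay": 0,"az": 0,"gripper": 0}]}}

```text
t: 13.7
tcp_pos: [551.7, -72.6, 210.8]
tool_rot: [[-0.979, 0.206, 0.0], [0.206, 0.979, -0.0], [-0.0, -0.0, -1.0]]
wrist_force: [0.3, 0.9, 0.9]
grip_width: 0.1
```

Request:
{"fn": "jog_arm", "kwargs": {"targets": [{"dx": -0.0007,"dy": 0,"dz": 0,"ax": 0,"ay": 0,"az": 0,"gripper": 0}]}}

```text
t: 13.78
tcp_pos: [552.4, -72.7, 210.7]
tool_rot: [[-0.979, 0.205, 0.0], [0.205, 0.979, -0.0], [-0.0, -0.0, -1.0]]
wrist_force: [-1.0, -0.2, -0.1]
grip_width: 0.1
```

Request:
{"fn": "jog_arm", "kwargs": {"targets": [{"dx": -0.0007,"dy": 0,"dz": 0,"ax": 0,"ay": 0,"az": 0,"gripper": 0}]}}

```text
t: 13.87
tcp_pos: [552.9, -72.8, 210.7]
tool_rot: [[-0.979, 0.205, -0.001], [0.205, 0.979, -0.0], [0.001, -0.0, -1.0]]
wrist_force: [-3.6, 2.4, 2.4]
grip_width: -0.3
```

Request:
{"fn": "jog_arm", "kwargs": {"targets": [{"dx": -0.0005,"dy": 0,"dz": 0,"ax": 0,"ay": 0,"az": 0,"gripper": 0}]}}

```text
t: 13.95
tcp_pos: [553.2, -72.9, 210.7]
tool_rot: [[-0.979, 0.205, -0.002], [0.205, 0.979, 0.0], [0.002, -0.0, -1.0]]
wrist_force: [-5.9, 3.3, 4.2]
grip_width: 0.2
```

Request:
{"fn": "jog_arm", "kwargs": {"targets": [{"dx": -0.0004,"dy": 0,"dz": 0,"ax": 0,"ay": 0,"az": 0,"gripper": 0},{"dx": 0,"dy": 0,"dz": 0,"ax": 0,"ay": 0,"az": 0,"gripper": 0}]}}

```text
t: 14.12
tcp_pos: [553.4, -72.9, 210.7]
tool_rot: [[-0.979, 0.205, -0.003], [0.205, 0.979, 0.0], [0.003, -0.0, -1.0]]
wrist_force: [-6.7, 3.3, 3.8]
grip_width: -0.4
```

```bash
python3 look.py s13|sed -n '1p;$p'
```

```text
14.1167 [553.4 -72.9 210.7] [-6.7  3.3  3.8] [0.96 2.05 0.06] yaw 168.15 deck [  13.8 -100. ]
pivot->tcp in tool [17.1 75. ]
```

Request:
{"fn": "jog_arm", "kwargs": {"targets": [{"dx": 0.001,"dy": 0,"dz": 0,"ax": 0,"ay": 0,"az": 0,"gripper": 0},{"dx": 0.004,"dy": 0,"dz": 0,"ax": 0,"ay": 0,"az": 0,"gripper": 0},{"dx": 0.01,"dy": 0,"dz": 0,"ax": 0,"ay": 0,"az": 0,"gripper": 0},{"dx": 0.015,"dy": 0,"dz": 0,"ax": 0,"ay": 0,"az": 0,"gripper": 0},{"dx": 0,"dy": 0,"dz": -0.02,"ax": 0,"ay": 0,"az": 0,"gripper": 0}]}}

```text
t: 14.58
tcp_pos: [521.7, -66.8, 226.4]
tool_rot: [[-0.979, 0.206, -0.008], [0.206, 0.979, 0.0], [0.007, -0.001, -1.0]]
wrist_force: [0.7, -0.5, -0.8]
grip_width: 0.2
```

Request:
{"fn": "jog_arm", "kwargs": {"targets": [{"dx": 0,"dy": 0,"dz": -0.03,"ax": 0,"ay": 0,"az": 0,"gripper": 0},{"dx": 0,"dy": 0,"dz": -0.035,"ax": 0,"ay": 0,"az": 0,"gripper": 0},{"dx": 0,"dy": 0,"dz": -0.035,"ax": 0,"ay": 0,"az": 0,"gripper": 0},{"dx": 0.03,"dy": 0,"dz": -0.02,"ax": 0,"ay": 0,"az": 0,"gripper": 0},{"dx": 0.03,"dy": 0,"dz": -0.02,"ax": 0,"ay": 0,"az": 0,"gripper": 0}]}}

```text
t: 15.0
tcp_pos: [465.6, -54.7, 371.8]
tool_rot: [[-0.978, 0.207, 0.0], [0.207, 0.978, -0.001], [-0.001, -0.0, -1.0]]
wrist_force: [-0.5, 1.1, 0.4]
grip_width: -0.5
```

Request:
{"fn": "jog_arm", "kwargs": {"targets": [{"dx": 0.03,"dy": 0,"dz": -0.01,"ax": 0,"ay": 0,"az": 0,"gripper": 0},{"dx": 0.02,"dy": 0,"dz": 0,"ax": 0,"ay": 0,"az": 0,"gripper": 0},{"dx": 0,"dy": 0,"dz": 0,"ax": 0,"ay": 0,"az": 0,"gripper": 0},{"dx": 0,"dy": 0,"dz": 0,"ax": 0,"ay": 0,"az": 0,"gripper": 0}]}}

```text
t: 15.33
tcp_pos: [416.2, -44.2, 381.6]
tool_rot: [[-0.979, 0.204, 0.003], [0.204, 0.979, 0.001], [-0.003, 0.002, -1.0]]
wrist_force: [-0.2, 0.1, -1.0]
grip_width: 0.2
```

```bash
python3 look.py s14
python3 - <<'E'
from h import *
from plant import env
t=env.camera("top")["image"];cv2.imwrite("pics/t14.png",t)
cv2.imwrite("pics/t14c.png",cv2.convertScaleAbs(cv2.resize(t[120:230,240:390],None,fx=5.3,fy=5.3,interpolation=cv2.INTER_CUBIC),alpha=1.6))
E
```

```text
15.3333 [416.2 -44.2 381.6] [-0.2  0.1 -1. ] [-0.06  0.   -0.01] yaw 168.2 deck [-126.3 -100.7]
[((np.float64(320.78), np.float64(199.5)), np.int32(18)), ((np.float64(392.95), np.float64(222.1)), np.int32(20)), ((np.float64(278.92), np.float64(226.17)), np.int32(12)), ((np.float64(286.08), np.float64(227.33)), np.int32(12)), ((np.float64(293.08), np.float64(228.33)), np.int32(12)), ((np.float64(300.4), np.float64(229.6)), np.int32(15)), ((np.float64(307.47), np.float64(230.87)), np.int32(15)), ((np.float64(314.62), np.float64(232.38)), np.int32(13)), ((np.float64(322.15), np.float64(233.46)), np.int32(13)), ((np.float64(329.6), np.float64(234.6)), np.int32(15)), ((np.float64(336.71), np.float64(235.64)), np.int32(14)), ((np.float64(344.44), np.float64(237.25)), np.int32(16)), ((np.float64(351.75), np.float64(238.56)), np.int32(16)), ((np.float64(359.5), np.float64(239.5)), np.int32(16))]
[[-90.1, -27.2], [-33.6, 182.0], [64.9, -99.8], [64.7, -80.7], [64.0, -62.3], [64.1, -42.9], [64.4, -24.2], [65.7, -5.2], [65.0, 14.0], [64.5, 33.1], [63.9, 51.1], [65.2, 70.9], [65.6, 89.3], [64.2, 108.5]]
pivot->tcp in tool [157.1  75.1]
```

View pics/s14.png

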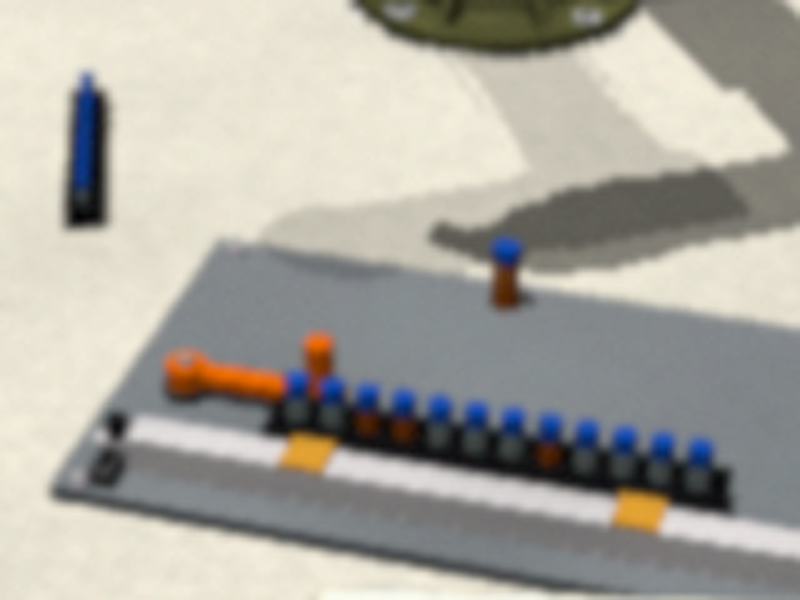

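View pics/t14c.png

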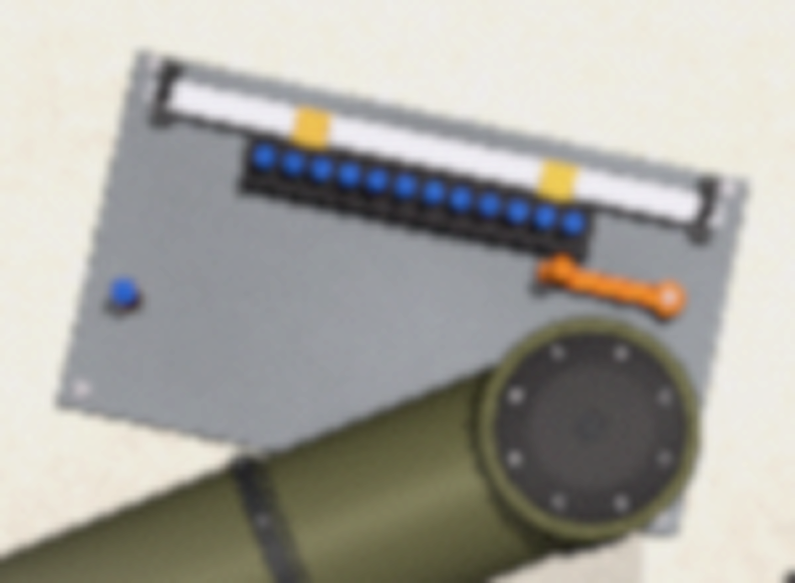

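View pics/t14.png

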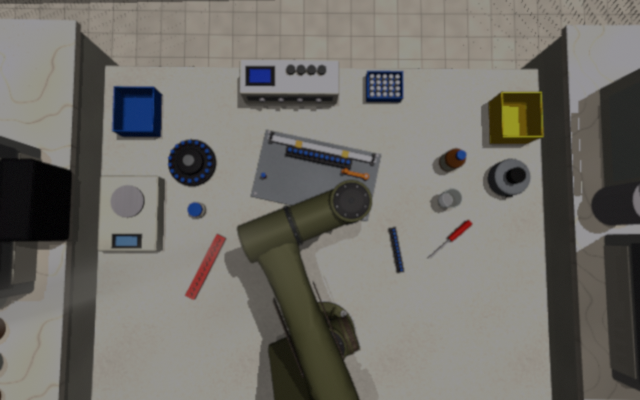

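The top and scene views show the rack flush along both pads. The latch lies parallel to the rail, with the knob at scene crop (318,350). Both loose vials are at their starting pixels and the arm is clear, so I'm handing in.

```bash
python3 -c "
from plant import env
print(env.sign_off())"
```

```text
the job is handed in; nothing more can be done
None
```

I slid the rack back, pressed it home against both pads, then closed the latch and let go. I handed the job in at about 15 s; no verdict is reported.

**Rack:** I pushed it with the open gripper's two fingers, turning it about 12° on the way so it ended parallel to the rail. The final press was about 15 N along deck x, and the highest I read was about 16 N. The force built up between the pads, and the views show the rack flush against both. The row of caps lay straight at deck x 64–66 mm, parallel to the rail to within the measurement noise. By touch, the pad faces stand at about deck x 82.7 mm.

**Latch:** I swept it along its arc with the shut fingers until it met its stop, shown by about 7 N against 0.7 N of hinge friction. I then backed off and raised the arm clear.

**Last checks:**
- The wrist force was back to about zero.
- In the last scene view both loose vials were standing within 0.5 px of where they started. The front one was hidden by the arm in the last top view.
- By eye, the carousel, bottle, beaker, jar and screwdriver look unmoved in the top view.

**Disagreements:**
- My rough image estimate of the hinge axis was about 7 mm off the given position in deck x. I put that down to blur and used the given value, and the swing confirmed it.
- While the arm's shadow lay over the left half of the rack, the caps there read up to 2 mm nearer the robot. This went away once the arm withdrew.

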